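# Case a long glaze test tile

## Task

Three holed clay test tiles hang on the long pegs of the sloping rack. Lift the longest one up and off its peg, lay it gently flat on the open bench, glazed face up, and let go of it so that you can take it afresh; then slide it, plain end first, gently into the mouth of the close-fitting wooden case until it stops fully home, with the holed end left sticking out, and let go. Leave the other tiles and all the other things where they are.

Things in the scene. Friction and masses are not known exactly. Their poses are not given: they have to be found in the camera images.
- tile_long: Longest test tile: flat terracotta strip 160 x 46 x 12 mm, 0.2 kg, white glaze on half its upper face, an 18 mm hole near one end. Origin: centre of its underside. x runs along it to the holed end (ends at x = -80 and +80 mm, hole at +60), y across, z out of the glazed face (at z = 12). It hangs flat on the sloping rack by one of three pegs, holed end up; the two other tiles are shorter.
- tile_hole (a point): Centre of the hole of the longest tile, at mid-thickness: (60, 0, 6) mm in the tile's frame.
- tile_lead (a point): Middle of the plain end face of the longest tile, at the other end from the hole, at mid-thickness: (-80, 0, 6) mm in the tile's frame.
- rack: Fixed wooden rack, origin at the centre of its foot on the bench. Board 370 mm wide (y), 250 mm up the slope, rising at 35 degrees towards +x from a toe at x = -100, z = 14 mm. Three pegs 8 mm thick, 100 mm long stand square to the board at y = -120, 0, +120 mm, 195 mm up the slope, so lean 35 degrees to the robot's side; a tile slides about 100 mm along its peg to come off.
- rack_face (a point): Point on the sloping face of the rack in its middle, 130 mm up the slope from the toe (rack frame: 6.5, 0, 88.6 mm).
- case: Fixed brown wooden case 127 x 73 x 30 mm high, open at one end. Origin: centre of its underside; x points from the mouth to the closed end. Slot 49 mm wide, 16 high, 115 deep, floor 8 mm above the bench. Lips 10 mm wide over both long edges (from 12 mm inside) leave the top's middle open. At the mouth the walls flare 3 mm over 10 mm and the floor ramps down 4 mm over 12 mm.
- case_mouth (a point): Centre of the mouth's lower edge, level with the slot floor: 63.5 mm from the case's origin along its -x, 8 mm above the bench.
- case_stop (a point): Centre of the closed end of the slot, where the tile's plain end comes to rest: 115 mm from the mouth along the case's x, 14 mm above the bench (6 mm above the slot floor).
- tile_short: Bystander, hanging on the rack: test tile 110 x 46 x 12 mm. Origin on its underside, 60 mm from the hole centre and 80 mm from the holed end.
- tile_wide: Bystander, hanging on the rack: test tile 125 x 66 x 12 mm. Origin on its underside, 60 mm from the hole centre and 80 mm from the holed end.
- slip_bowl: Bystander: blue bowl, 96 mm across, 50 mm high; origin under its centre.
- loop_tool: Bystander: clay loop tool 176 mm long along its x, 16 mm thick; origin on the bench near its middle.
- mould_frame: Bystander: flat square wooden frame 170 mm wide, 20 mm high; origin under its centre.
- rolling_pin: Bystander: rolling pin 360 mm long along its x, 48 mm thick; origin under its middle.

How it is judged:
By the outcome, as a careful person would: the job done as asked, in the order asked, and still so for the second after the job is handed in, with the robot touching nothing.
It also fails if it takes over 67 s, if anything falls off the work surface, if the arm or the gripper's body presses on something with over 40 N, if the wrist force passes 120 N, or if a joint passes its speed limit or range.

## Robot

A 6-joint arm with a two-finger parallel gripper is mounted at the origin on the work surface. World frame = base frame: x ahead of the robot, y to its left, z up, the work surface at z = 0. Lengths are in m, angles in rad, forces in N, time in s.
With the tool pointing down it reaches from about 0.325 to 0.775 m from the base axis. Payload 5.5 kg.
Tool frame: the origin (TCP) lies on the centre line of the jaws, within the pads' length; the fingertips stand 22 mm ahead of it and the grasp point (between the pads) lies 3 mm ahead of it (manip.tips_ahead is the distance from the TCP to the fingertips, in m); y points along the fingers, z is the direction in which the jaws open and shut, and the axes are right-handed (so a half turn about y gives the same grasp; the last joint's range is limited). The gripper opens to 85 mm and grips with 20 to 120 N. Pads are 22 mm wide; open, the fingers measure 114 mm over their backs; the gripper's body (76 mm by 85 mm) begins 54 mm behind the grasp point. The pads swing forward as they close: fully open they stand 13 mm farther back than shut.
Start: joints at [1.275, 0.091, 1.231, -0, 1.82, -0.057], TCP at [0.142, 0.583, 0.253] pointing down, gripper open.
Joint ranges: [-2.87, 2.87], [-0.86, 2.18], [0.17, 2.46], [-1.51, 4.65], [0.06, 2.69], [-2.65, 2.65]. Speed limits (rad/s): [2.57, 2.57, 3.01, 3.14, 3.14, 3.14].

## Interface

Orientations are given as a unit quaternion [w, x, y, z].
In Python, from rig import state, read_camera, get_calibration, manip, nets gives the robot as it stands.
- The arm moves only by the tool jog_arm, never from a script. Its argument "deltas" is one flat list of numbers, 5 for each row, row after row: the opening, from -1 (shut) to 1 (fully open), then the shift along the tool's x, y, z in mm, then the turn about the tool's y in rad. A call has 1 to 12 rows; each row shifts and turns the commanded pose from where the row before left it, along the tool's axes as they then stand; what a row does not reach is not made up. A row lasts 1/8 s, in which the tool goes at most 62.5 mm and 10.7 degrees, less where a joint would pass 70% of its speed; a pose out of reach is approached as far as the arm can. A call with a gripper value outside its range is refused whole. The fingers move at their own pace and stop on an object; "force" is the grip in N (left out, the last holds). Time passes only in rows, so rows that do not move let the fingers close. It gives the time, the measured TCP pose, the force and the opening at its end, in the units of the state.
- state(): the state, without advancing time (a new reading comes with each control period).
- read_camera(name): name is "scene" or "top" or "wrist"; returns (picture, depth): 480x640x3 uint8, red, green, blue; 480x640 float32, m along the optical axis (not along the pixel's ray), 0 where there is no reading.
- get_calibration(name): a dict with "camera_matrix" (3x3 intrinsics, pixels), "view" (4x4, takes a point from world to camera coordinates). Camera axes: x right, y up, looking along -z (the intrinsics and any distortion apply to the point x, -y, -z); pixel columns grow to the right and rows downward; lengths in m; the calibration is good to about 2 mm. The wrist camera is an equidistant fisheye: a pixel r from the principal point sees the ray r / f radians off the axis. A picture is of the moment at which its call begins: read the wrist's pose just before it. get_calibration takes no time and is no camera call; for the wrist camera it gives the pose at the moment of the call.
- manip.job_done(): hands the job in, once; it reports no verdict.
Trained networks look in the newest picture that a camera, given by its name, has taken for a name from the list of things; names that differ only in an ending like _2 or _b are one class to them, and where a whole thing is asked for, a point or a joint stands for the part that bears it (a point fixed in the world has none). Each returns a list of dicts, best first, with "confidence" (0 to 1); they miss things now and then, are a little off and sometimes report something else, mostly with a low value. They report only what shows in the picture. A call takes as long as a camera call.
- nets.search_frame(label, camera): "xy" ([column, row] in pixels, amid what is visible of it).
- nets.pinpoint(label, camera): "xy" ([column, row] in pixels: a listed point, or the origin of a listed thing).
The state is a dict: "time_s": time; "joint_pos": joint angles; "qvel": joint speeds; "joint_efforts": joint torques, N m; "ee_pos": TCP position; "tool_rot": TCP orientation; "wrist_force": force on the tool from outside, world axes, zero at the start; "ft_torque": the same for the moment, N m; "grip_width": finger opening in m.
Only numpy, scipy, OpenCV 4.12 (cv2) and the standard library are available. Lean on these libraries where they do the work, as an engineer would, in place of code of your own. Each camera call takes 0.05 s, during which the arm holds its last target.

## Working session

There is one attempt and no reset: what is moved stays moved. The work goes in short steps, Python scripts to look and compute and a tool call to move; the robot and the scene stay as the last step left them, time stands still between calls to the robot, and variables do not carry over. Pictures are saved under pics/ and viewed, and the job is handed in when it is done.

Besides the shell and the picture viewer there is one more tool, called after "Emit:" as name(argument=value, ...), one argument or row to a line, values as JSON. jog_arm: Moves the arm, as the interface text tells. Its arguments: {"type":"object","properties":{"deltas":{"type":"array","items":{"type":"number"}},"force":{"type":"number"}},"required":["deltas"]}

```bash
ls; mkdir -p pics
python3 - <<'E'
from rig import state, read_camera, get_calibration, manip, nets
import cv2
s=state();print(s)
for c in ["scene","top"]:
    p,d=read_camera(c);cv2.imwrite(f"pics/a_{c}.png",p[:,:,::-1])
    print(c,get_calibration(c))
    for l in ["tile_long","tile_hole","tile_lead","rack","rack_face","case","case_mouth","case_stop"]:
        r=nets.pinpoint(l,c)[:2]
        print(l,[(x['xy'],x['confidence']) for x in r])
print(state()['time_s'], manip.tips_ahead)
E
```

```text
pics
{'time_s': 0.0, 'joint_pos': array([ 1.27534563e+00,  9.18487256e-02,  1.23189316e+00, -2.83312872e-05,
        1.81980235e+00, -5.66823431e-02]), 'qvel': array([-0.00103346,  0.00080632,  0.00012456,  0.0025214 , -0.00091177,
        0.00019694]), 'joint_efforts': array([ 5.43681781e-04, -4.58719897e+01, -4.18029428e+01,  1.22263223e-04,
        1.14369052e-02, -2.62126440e-05]), 'ee_pos': array([0.14183239, 0.58274402, 0.25215279]), 'tool_rot': array([-0.70139207,  0.70275411, -0.08433067,  0.08410808]), 'wrist_force': array([-0.39571894,  0.18011659, -0.03078488]), 'ft_torque': array([ 0.04587852, -0.00979412,  0.00279374]), 'grip_width': 0.08519415454622811}
scene {'camera_matrix': array([[517.79806029,   0.        , 322.73509604],
       [  0.        , 517.79806029, 239.29918163],
       [  0.        ,   0.        ,   1.        ]]), 'view': array([[ 0.85303219,  0.52184995,  0.00295392, -0.47141937],
       [-0.3729335 ,  0.60562971,  0.70294613,  0.15009807],
       [ 0.36504342, -0.60073729,  0.71123696, -1.56824238],
       [ 0.        ,  0.        ,  0.        ,  1.    
[... 433 characters left out ...]
99, 238.34648725],
       [  0.        ,   0.        ,   1.        ]]), 'view': array([[-0.01536972, -0.99980452, -0.01243732,  0.01700616],
       [ 0.98553278, -0.01724773,  0.16860502, -0.53220878],
       [-0.16878658, -0.00966597,  0.98560522, -1.40854799],
       [ 0.        ,  0.        ,  0.        ,  1.        ]])}
tile_long [([288.8, 209.1], 0.92)]
tile_hole [([282.5, 189.7], 0.6), ([245.5, 216.7], 0.2)]
tile_lead [([290.0, 234.0], 0.84), ([285.0, 212.3], 0.25)]
rack [([252.8, 225.2], 0.74), ([334.2, 183.4], 0.27)]
rack_face [([248.2, 213.9], 0.62), ([245.9, 217.4], 0.28)]
case [([413.0, 234.4], 0.94)]
case_mouth [([390.1, 240.1], 0.79)]
case_stop [([426.7, 234.0], 0.62)]
0.9 0.022
```

View pics/a_scene.png

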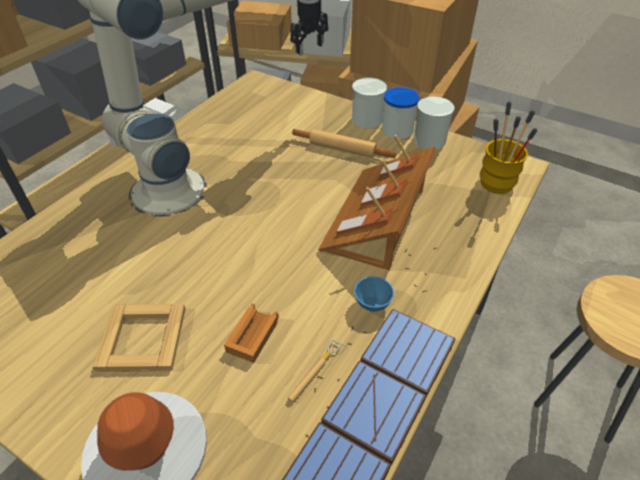

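View pics/a_top.png

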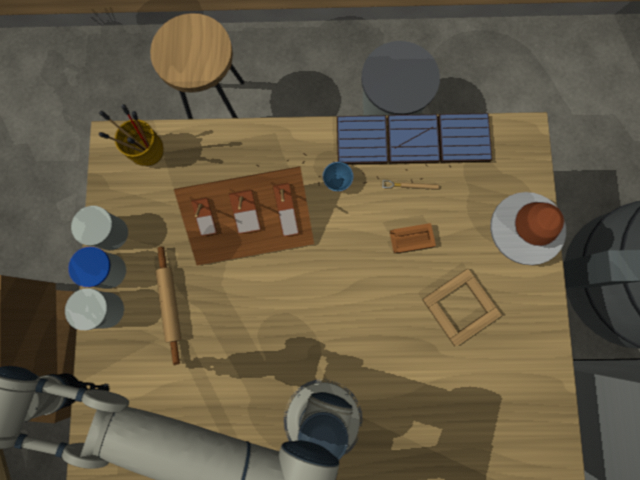

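```bash
cat > h.py <<'E'
from rig import state, read_camera, get_calibration, manip, nets
import cv2, numpy as np
def cloud(c):
    p,d=read_camera(c);k=get_calibration(c);K=k["camera_matrix"];V=k["view"]
    v,u=np.mgrid[:480,:640]
    P=np.stack([(u-K[0,2])/K[0,0]*d,-(v-K[1,2])/K[1,1]*d,-d],-1)
    W=(P-V[:3,3])@V[:3,:3]
    W[d==0]=np.nan
    return p,d,W
def proj(c,X):
    k=get_calibration(c);K=k["camera_matrix"];V=k["view"]
    q=np.atleast_2d(X)@V[:3,:3].T+V[:3,3]
    return np.stack([K[0,0]*q[:,0]/-q[:,2]+K[0,2],-K[1,1]*q[:,1]/-q[:,2]+K[1,2]],-1)
def ray(c,uv):
    k=get_calibration(c);K=k["camera_matrix"];V=k["view"]
    r=np.array([(uv[0]-K[0,2])/K[0,0],-(uv[1]-K[1,2])/K[1,1],-1.])
    o=-V[:3,:3].T@V[:3,3]; return o,V[:3,:3].T@r
def onz(c,uv,z):
    o,r=ray(c,uv); return o+r*(z-o[2])/r[2]
E
python3 - <<'E'
from h import *
np.set_printoptions(precision=4,suppress=True)
for c in ["top","scene"]:
    p,d,W=cloud(c); np.save(f"w_{c}.npy",W)
    hsv=cv2.cvtColor(p,cv2.COLOR_RGB2HSV)
    if c=="top":
        for uv in [(200,200),(250,235),(300,230),(288,215),(246,220),(350,250),(450,250),(399,237),(425,235)]: print(c,uv,W[uv[1],uv[0]],hsv[uv[1],uv[0]])
    X=W.reshape(-1,3)
    m=(X[:,2]>.03)&(X[:,2]<.15)&(X[:,0]>.35)&(X[:,0]<.75)&(X[:,1]>0)&(X[:,1]<.45)
    B=X[m]; 
    rng=np.random.default_rng(0);best=0
    for _ in range(500):
        t=B[rng.choice(len(B),3,False)];n=np.cross(t[1]-t[0],t[2]-t[0])
        if np.linalg.norm(n)<1e-4: continue
        n/=np.linalg.norm(n);i=abs((B-t[0])@n)<.003
        if i.sum()>best:best=i.sum();bi=i
    Q=B[bi];ctr=Q.mean(0);n=np.linalg.svd(Q-ctr,full_matrices=False)[2][2];n*=np.sign(n[2])
    print(c,len(Q),ctr,n,"tilt",np.degrees(np.arccos(n[2])),"yaw",np.degrees(np.arctan2(-n[1],-n[0])))
    # case
    m=(X[:,2]>.02)&(X[:,2]<.04)&(X[:,0]>.4)&(X[:,0]<.65)&(X[:,1]>-.35)&(X[:,1]<-.1)
    print("case pts",m.sum(),X[m].min(0),X[m].max(0),cv2.minAreaRect((X[m][:,:2]*1000).astype(np.float32)))
print("case pin top", onz("top",(390.1,240.1),.008),onz("top",(426.7,234),.014),onz("top",(413,234.4),0))
print("case pin scene", onz("scene",(266.4,312.7),.008),onz("scene",(241.2,349.3),.014),onz("scene",(252.4,337.6),0))
p,d=read_camera("wrist");cv2.imwrite("pics/a_wrist.png",p[:,:,::-1])
for c,b in [("top",(170,150,330,270)),("top",(380,215,450,260)),("scene",(310,130,440,270)),("scene",(220,300,285,365))]:
    im=cv2.imread(f"pics/a_{c}.png")[b[1]:b[3],b[0]:b[2]]
    cv2.imwrite(f"pics/b_{c}_{b[0]}.png",cv2.resize(im,None,fx=5,fy=5,interpolation=cv2.INTER_CUBIC))
E
```

```text
top (200, 200) [0.6325 0.3416 0.1476] [ 10 179 104]
top (250, 235) [0.5452 0.2115 0.0515] [ 14 176  97]
top (300, 230) [0.5582 0.0595 0.0502] [ 13 174  72]
top (288, 215) [0.598  0.0933 0.0841] [ 17  24 148]
top (246, 220) [0.5815 0.2162 0.1004] [ 16  23 146]
top (350, 250) [ 0.5014 -0.0938  0.0007] [ 20 109 133]
top (450, 250) [ 0.4963 -0.4053 -0.001 ] [ 20 109 150]
top (399, 237) [ 0.5396 -0.248   0.0022] [ 14 169 127]
top (425, 235) [ 0.5434 -0.3279  0.0088] [ 14 172 111]
top 4094 [0.5988 0.2249 0.0918] [-0.5609 -0.0933  0.8226] tilt 34.655744491386486 yaw 9.4385167493424
case pts 620 [ 0.4884 -0.35    0.0207] [ 0.5774 -0.2161  0.0396] ((532.6094360351562, -283.0664367675781), (74.00634002685547, 130.28810119628906), 8.09132194519043)
scene 2720 [0.6127 0.1931 0.0942] [-0.5651 -0.0952  0.8195] tilt 34.96751573186556 yaw 9.562133777076493
case pts 1047 [ 0.4931 -0.3498  0.0202] [ 0.5825 -0.2165  0.0346] ((536.1945190429688, -284.8357238769531), (75.48475646972656, 130.77732849121094), 8.676243782043457)
case pin top [ 0.5293 -0.2189  0.008 ] [ 0.5455 -0.3322  0.014 ] [ 0.5475 -0.2925  0.    ]
case pin scene [ 0.5297 -0.2204  0.008 ] [ 0.544  -0.3354  0.014 ] [ 0.5398 -0.2905  0.    ]
```

View pics/b_top_170.png

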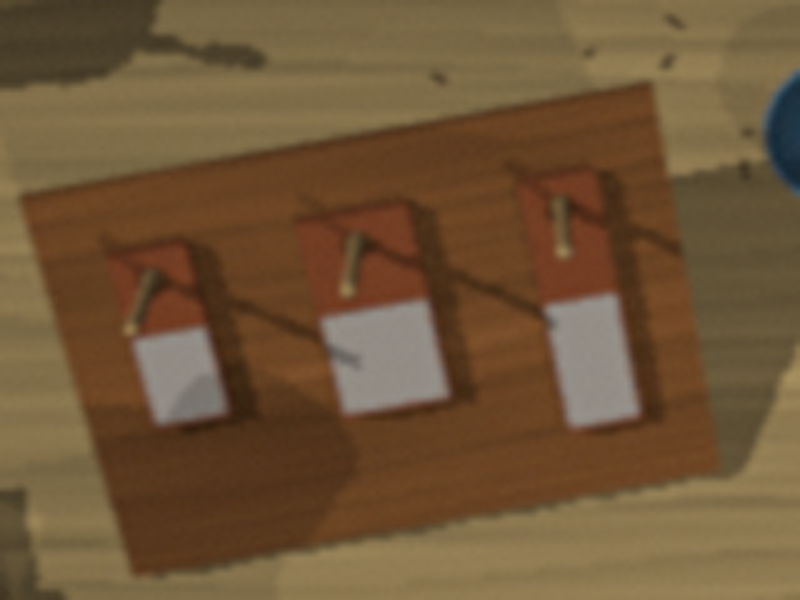

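View pics/b_scene_310.png

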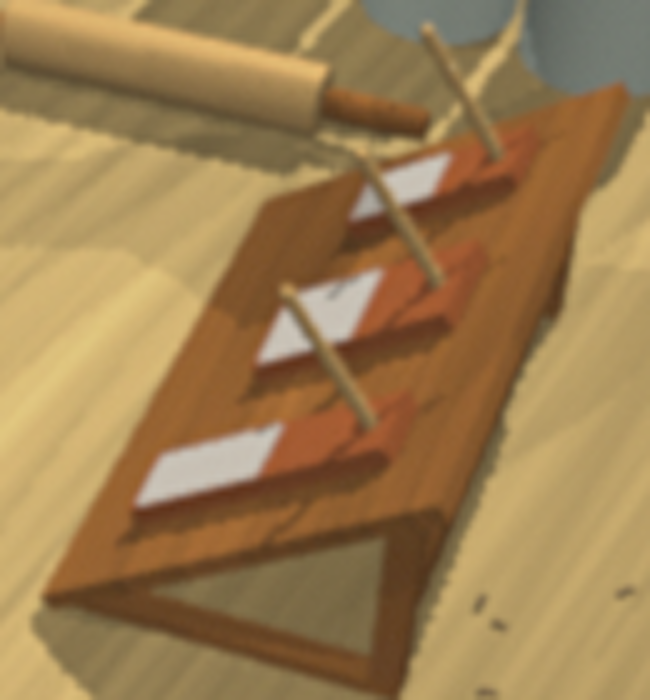

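View pics/b_top_380.png

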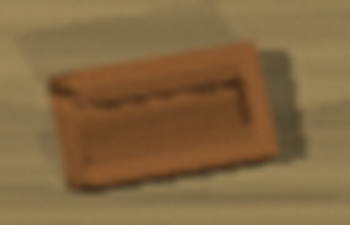

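View pics/a_wrist.png

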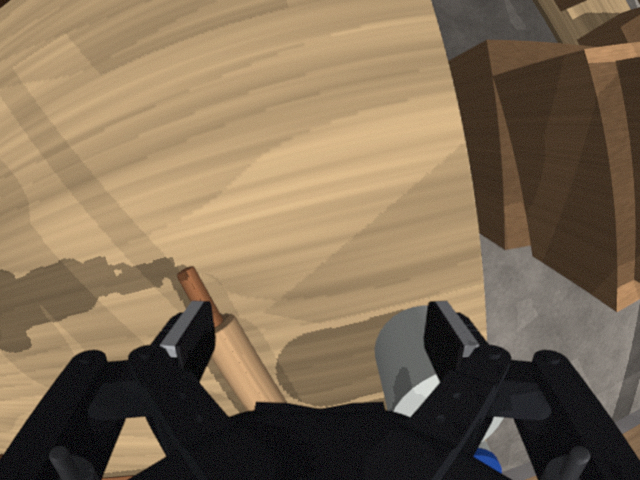

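Run:
```python
from h import *
np.set_printoptions(precision=4,suppress=True)
yw=np.radians(9.5);t=np.radians(35)
h=np.array([np.cos(yw),np.sin(yw),0]);lat=np.array([-np.sin(yw),np.cos(yw),0])
up=h*np.cos(t)+np.array([0,0,np.sin(t)]);n=np.cross(up,lat)
print("n",n)
for c,ct in [("top",[0.5988,0.2249,0.0918]),("scene",[0.6127,0.1931,0.0942])]:
    print(c,"plane d",np.array(ct)@n)
d0=np.mean([np.array([0.5988,0.2249,0.0918])@n,np.array([0.6127,0.1931,0.0942])@n])
def onpl(c,uv,d):
    o,r=ray(c,uv);return o+r*((d-o@n)/(r@n))
tc=[(273.6,186),(290,183.6),(283.6,235.6),(298,232.6)]
sc=[(310+328/5,130+403/5)]
def lo(P): return np.array([P@up,P@lat,P@n-d0])
for uv in tc: print("top corner s,l",lo(onpl("top",uv,d0+.012)))
# scene corners from 5x crop
for uv in [(345,408),(415,392),(135,505),(180,450),(388,462)]: print("scene",uv,lo(onpl("scene",(310+uv[0]/5,130+uv[1]/5),d0+.012)))
# rack board corners top crop
for uv in [(22,197),(652,83),(720,468),(135,573)]: print("rack top",lo(onpl("top",(170+uv[0]/5,150+uv[1]/5),d0)))
for uv in [(620,88),(270,200),(47,598),(440,515)]: print("rack scene",lo(onpl("scene",(310+uv[0]/5,130+uv[1]/5),d0)))
# white mask
for c in ["top","scene"]:
    im=cv2.imread(f"pics/a_{c}.png");W=np.load(f"w_{c}.npy")
    hsv=cv2.cvtColor(im,cv2.COLOR_BGR2HSV)
    L=np.stack([W@up,W@lat,W@n-d0],-1)
    m=(hsv[...,1]<60)&(hsv[...,2]>100)&(abs(L[...,2]-.012)<.008)&(W[...,1]<.16)&(W[...,1]>.0)&(W[...,0]>.45)&(W[...,0]<.7)
    v,u=np.nonzero(m)
    P=np.array([lo(onpl(c,q,d0+.012)) for q in zip(u,v)])
    print(c,len(P),cv2.minAreaRect((P[:,:2]*1000).astype(np.float32)), P[:,:2].mean(0), "depth n",np.median(L[m][:,2]))
    allt=(abs(L[...,2]-.012)<.005)&(W[...,1]<.16)&(W[...,1]>.0)&(W[...,0]>.45)&(W[...,0]<.75)
    P=L[allt];print(" all",len(P),P.min(0),P.max(0))
print("origin s",np.array([0,0,0]))
for cam in ["wrist"]:
    k=get_calibration(cam);V=k["view"];s=state()
    from scipy.spatial.transform import Rotation as R
    q=s['tool_rot'];T=R.from_quat([q[1],q[2],q[3],q[0]]).as_matrix()
    o=-V[:3,:3].T@V[:3,3]
    print("tool axes cols",T,"cam in tool",T.T@(o-s['ee_pos']),"cam look in tool",T.T@(-V[2,:3]))
```

```text
n [-0.5657 -0.0947  0.8192]
top plane d -0.2848398006678035
scene plane d -0.2877267833916003
top corner s,l [0.6424 0.0177 0.012 ]
top corner s,l [ 0.6407 -0.0301  0.012 ]
top corner s,l [0.482  0.0184 0.012 ]
top corner s,l [ 0.4832 -0.0262  0.012 ]
scene (345, 408) [0.61   0.0126 0.012 ]
scene (415, 392) [0.6528 0.0104 0.012 ]
scene (135, 505) [ 0.4915 -0.0281  0.012 ]
scene (180, 450) [0.5032 0.0137 0.012 ]
scene (388, 462) [ 0.6562 -0.0453  0.012 ]
rack top [0.6812 0.2987 0.    ]
rack top [ 0.6816 -0.0685  0.    ]
rack top [ 0.4312 -0.0683  0.    ]
rack top [ 0.4325  0.2991 -0.    ]
rack scene [ 0.6886  0.2872 -0.    ]
rack scene [0.4451 0.2911 0.    ]
rack scene [ 0.446  -0.0765 -0.    ]
rack scene [ 0.6908 -0.0812  0.    ]
top 346 ((523.9532470703125, -2.8304214477539062), (42.655242919921875, 78.7273178100586), 89.9040298461914) [ 0.5245 -0.0028] depth n 0.012929963352162094
 all 1007 [ 0.3745 -0.0809  0.007 ] [0.6769 0.0825 0.017 ]
scene 211 ((528.1136474609375, -5.3150634765625), (79.18696594238281, 40.74825668334961), 0.030774559825658798) [ 0.5289 -0.0055] depth n 0.01090077058544825
 all 806 [ 0.3767 -0.0808  0.007 ] [0.646  0.081  0.0169]
origin s [0 0 0]
tool axes cols [[ 0.9716  0.      0.2366]
 [-0.2366  0.0001  0.9716]
 [-0.     -1.      0.0001]] cam in tool [-0.069  -0.1207 -0.0004] cam look in tool [0.2756 0.9613 0.0004]
```

Emit:
jog_arm(
  deltas=[0.4, 0, -35, 0, 0, 0.4, 0, -35, 0, 0, 0.4, 45, 0, -24.5, 0, 0.4, 45, 0, -24.5, 0, 0.4, 45, 0, -24.5, 0, 0.4, 45, 0, -24.5, 0, 0.4, 45, 0, -24.5, 0, 0.4, 45, 0, -24.5, 0, 0.4, 45, 0, -24.5, 0, 0.4, 45, 0, -24.5, 0, 0.4, 45, 0, -24.5, 0, 0.4, 45, 0, -24.5, 0],
)

```text
time_s: 2.55
ee_pos: [0.5223, 0.2372, 0.3234]
tool_rot: [0.702, -0.702, 0.084, -0.084]
wrist_force: [0.0, 0.4, 0.2]
grip_width: 0.0597
```

Emit:
jog_arm(
  deltas=[0.4, 45, 0, -24.5, 0, 0.4, 45, 0, -24.5, 0, 0.4, 45, 0, -24.5, 0, 0.4, 45, 0, -24.5, 0, 0.4, 0, 0, 0, 0.18, 0.4, 0, 0, 0, 0.18, 0.4, 0, 0, 0, 0.18, 0.4, 0, 0, 0, 0.18, 0.4, 0, 0, 0, 0.18, 0.4, 0, 0, 0, 0.18, 0.4, 0, 0, 0, 0.18, 0.4, 0, 0, 0, 0.18],
)

```text
time_s: 4.05
ee_pos: [0.6729, 0.1007, 0.3232]
tool_rot: [0.471, -0.471, 0.528, -0.528]
wrist_force: [-0.2, -0.0, 0.0]
grip_width: 0.06
```

Emit:
jog_arm(
  deltas=[0.4, 0, 0, 0, 0.18, 0.4, 0, 0, 0, 0.18, 0.4, 0, 0, 0, 0.18, 0.4, 0, 0, 0, 0.18, 0.4, 0, 0, 0, 0.18, 0.4, 0, 0, 0, 0.18, 0.4, 0, 0, 0, 0.18, 0.4, 0, 0, 0, 0],
)

```text
time_s: 5.05
ee_pos: [0.6729, 0.1007, 0.3232]
tool_rot: [0.072, -0.072, 0.703, -0.703]
wrist_force: [0.2, 0.7, -0.2]
grip_width: 0.0596
```

```bash
cat >> h.py <<'E'
from scipy.spatial.transform import Rotation as R
def tool():
    s=state();q=s['tool_rot'];return s,R.from_quat([q[1],q[2],q[3],q[0]]).as_matrix()
def wray(uv,k):
    K=k["camera_matrix"];V=k["view"]
    a=np.array([(uv[0]-K[0,2]),(uv[1]-K[1,2])]);r=np.hypot(*a);th=r/K[0,0]
    v=np.array([a[0]/r*np.sin(th),-a[1]/r*np.sin(th),-np.cos(th)])
    return -V[:3,:3].T@V[:3,3],V[:3,:3].T@v
def wproj(X,k):
    K=k["camera_matrix"];V=k["view"];q=V[:3,:3]@X+V[:3,3]
    th=np.arctan2(np.hypot(q[0],q[1]),-q[2]);d=np.array([q[0],-q[1]]);d/=np.linalg.norm(d)
    return K[:2,2]+K[0,0]*th*d
E
python3 - <<'E'
from h import *
s,T=tool();print(s['time_s'],s['ee_pos'],np.degrees(np.arctan2(T[1,0],T[0,0])),s['joint_pos'],s['grip_width'],T[:,1])
k=get_calibration("wrist")
p,d=read_camera("wrist");cv2.imwrite("pics/c_wrist.png",p[:,:,::-1]);np.save("c_d.npy",d)
for l in ["tile_long","tile_hole","tile_lead"]:print(l,nets.pinpoint(l,"wrist")[:2])
import pickle;pickle.dump(k,open("c_k.pkl","wb"));print(k["camera_matrix"])
E
```

```text
5.05 [0.67294945 0.10072398 0.3231991 ] -168.28802348874996 [9.85797226e-02 3.53937624e-01 8.04243077e-01 1.09016506e-05
 1.98350895e+00 1.46496787e+00] 0.05962400417482623 [-9.75124726e-05  3.91013987e-07 -9.99999995e-01]
tile_long [{'xy': [306.7, 264.7], 'confidence': 0.94}]
tile_hole [{'xy': [307.6, 231.8], 'confidence': 0.83}, {'xy': [580.1, 237.6], 'confidence': 0.42}]
tile_lead [{'xy': [308.7, 306.7], 'confidence': 0.68}]
[[371.64829954   0.         319.20063506]
 [  0.         371.64829954 242.95272742]
 [  0.           0.           1.        ]]
```

View pics/c_wrist.png

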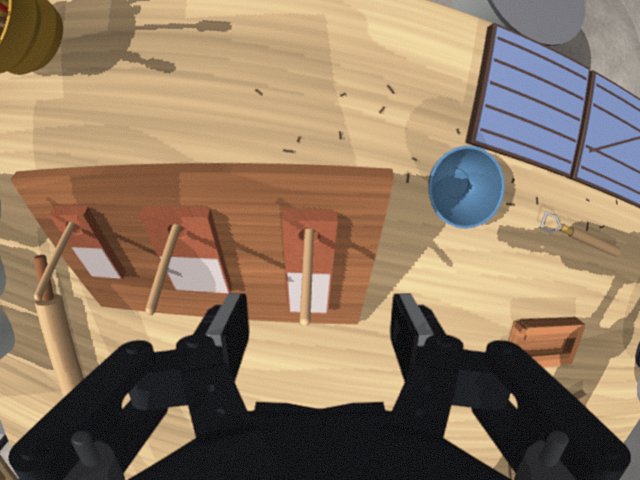

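Run:
```python
import cv2
im=cv2.imread("pics/c_wrist.png")
cv2.imwrite("pics/c1.png",cv2.resize(im[195:325,265:385],None,fx=6,fy=6,interpolation=cv2.INTER_CUBIC)[:600+180][:780,:720][:600])
cv2.imwrite("pics/c2.png",cv2.resize(im[225:325,265:385],None,fx=6,fy=6,interpolation=cv2.INTER_CUBIC))
```

```text
(no output)
```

View pics/c1.png

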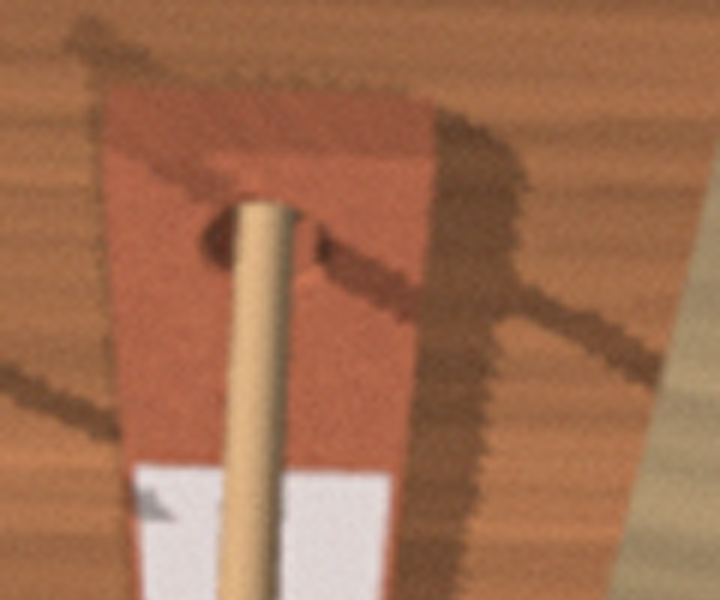

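View pics/c2.png

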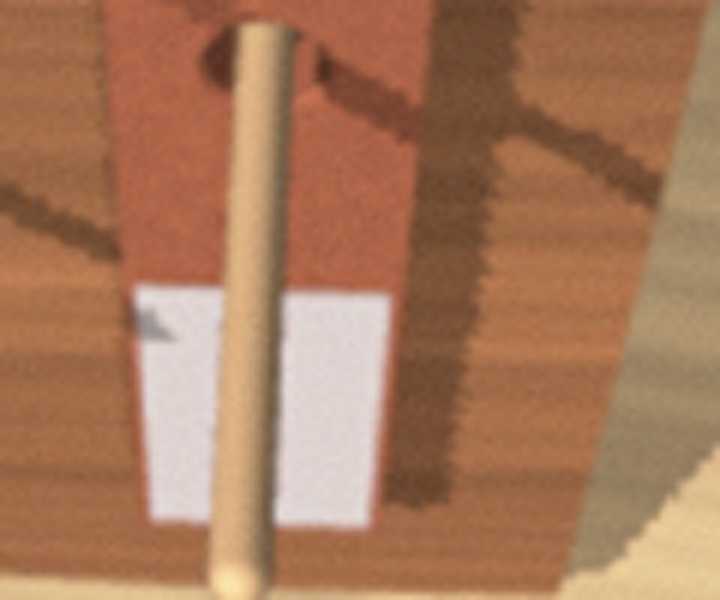

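Run:
```python
from h import *
import pickle
from scipy.optimize import least_squares
np.set_printoptions(precision=4,suppress=True)
k=pickle.load(open("c_k.pkl","rb"))
t=np.radians(35)
pts=[((80,23,12),(283,220.3)),((80,-23,12),(337.2,221.3)),((-80,23,12),(289.7,312)),((-80,-23,12),(327.3,312.8)),((80,23,0),(281.7,210)),((80,-23,0),(337.5,211.7))]
def pose(x):
    yw=x[3];h=np.array([np.cos(yw),np.sin(yw),0])
    lat=np.array([-np.sin(yw),np.cos(yw),0]);up=h*np.cos(t)+np.array([0,0,np.sin(t)])
    A=np.stack([up,lat,np.cross(up,lat)],1)
    c,s=np.cos(x[4]),np.sin(x[4]);A=A@np.array([[c,-s,0],[s,c,0],[0,0,1]])
    return A,x[:3]
def res(x,full=True):
    A,o=pose(x);r=[]
    for P,uv in pts: r+=list(wproj(A@np.array(P)/1000+o,k)-uv)
    return np.r_[r,(x[3]-np.radians(9.5))*100,x[4]*30]
f=least_squares(res,[.6,.1,.1,.166,0]);print(f.x,np.degrees(f.x[3:]),f.fun)
A,o=pose(f.x);np.savez("tile.npz",A=A,o=o)
W=lambda *P:A@np.array(P)/1000+o
n=A[:,2];print("hole",W(60,0,6),"end",W(80,0,6),"n",n,"plane d",o@n,"toe height of underside plane; at x?", )
# height implied by rack: z at s=50+80=130 up: .0886
print("z origin expected",.014+.130*np.sin(t))
# peg tip check
b=W(65,0,0)+0*n; print("peg tip pred",wproj(b+.1*n,k),"meas 304.7,321.7")
# compare other cameras
for c in ["top","scene"]: print(c,proj(c,np.array([W(80,23,12),W(80,-23,12),W(-80,23,12),W(-80,-23,12)])))
d=np.load("c_d.npy");V=k["view"]
for uv in [(295,290),(320,300),(345,260),(275,280)]:
    o2,r=wray(uv,k);zc=d[uv[1],uv[0]];v=V[:3,:3]@r;X=o2+r*zc/-v[2];print(uv,(X-o)@n,X)
```

```text
[0.6166 0.0987 0.0857 0.1683 0.0012] [9.6448 0.0669] [-0.9536 -0.2595 -0.1261  0.5869 -0.5581 -0.2059  0.716   0.3672  1.5711
 -0.2632 -0.5779 -0.1766  0.2527  0.035 ]
hole [0.6616 0.1064 0.125 ] end [0.6778 0.1091 0.1365] n [-0.5655 -0.0961  0.8192] plane d -0.2879202804140772 toe height of underside plane; at x?
z origin expected 0.08856493672563599
peg tip pred [304.9622 324.7067] meas 304.7,321.7
top [[273.3578 186.4819]
 [288.9923 183.6049]
 [283.7291 235.7959]
 [298.6212 233.026 ]]
scene [[390.1294 207.9017]
 [384.7813 219.5083]
 [340.2588 221.1179]
 [334.2028 232.1753]]
(295, 290) 0.014268286570602778 [0.5847 0.1079 0.0822]
(320, 300) 0.015210362727045061 [0.5746 0.0788 0.0729]
(345, 260) 0.001786812828407022 [0.6321 0.0654 0.0947]
(275, 280) 0.0015737638589319546 [0.5868 0.1311 0.0709]
```

Emit:
jog_arm(
  deltas=[0.4, 0, 0, 0, 0.036, 0.4, 5.7, 0, -7.9, 0, 0.4, 0, 40, 0, 0, 0.4, 0, 40, 0, 0, 0.4, 0, 35, 0, 0, 0.4, 0, 13, 0, 0, 0.4, 0, 0, 0, 0],
)

```text
time_s: 6.12
ee_pos: [0.6656, 0.1078, 0.195]
tool_rot: [0.059, -0.059, 0.705, -0.705]
wrist_force: [-0.0, -0.9, 0.1]
grip_width: 0.0597
```

Run:
```python
from h import *
s,T=tool();print(s['time_s'],s['ee_pos'],np.degrees(np.arctan2(T[1,0],T[0,0])),s['wrist_force'])
p,d=read_camera("wrist");cv2.imwrite("pics/d_wrist.png",p[:,:,::-1])
```

```text
6.125 [0.665565   0.10779774 0.19497563] -170.4187489932493 [-0.0423381  -0.92569164  0.14252978]
```

View pics/d_wrist.png

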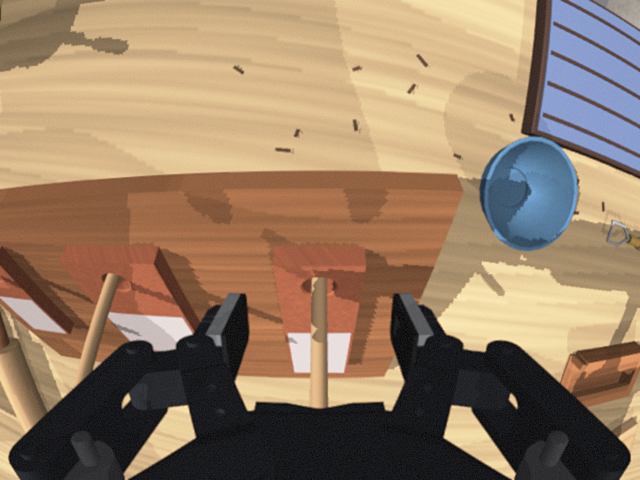

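Emit:
jog_arm(
  deltas=[0.4, 0, 20, 0, 0, 0.4, 0, 12, 0, 0, 0.4, 0, 6, 0, 0, 0.4, 0, 0, 0, 0],
)

```text
time_s: 6.68
ee_pos: [0.6657, 0.1075, 0.1563]
tool_rot: [-0.058, 0.059, -0.705, 0.705]
wrist_force: [0.4, 0.8, 0.5]
grip_width: 0.0597
```

Run:
```python
from h import *
s,T=tool();print(s['time_s'],s['ee_pos'],s['wrist_force'])
p,d=read_camera("wrist");cv2.imwrite("pics/e_wrist.png",p[:,:,::-1])
p,d=read_camera("scene");cv2.imwrite("pics/e_scene.png",cv2.resize(p[80:280,280:480,::-1],None,fx=3,fy=3,interpolation=cv2.INTER_CUBIC))
```

```text
6.675 [0.66569991 0.10747616 0.1563274 ] [0.40968737 0.76919801 0.4931914 ]
```

View pics/e_wrist.png

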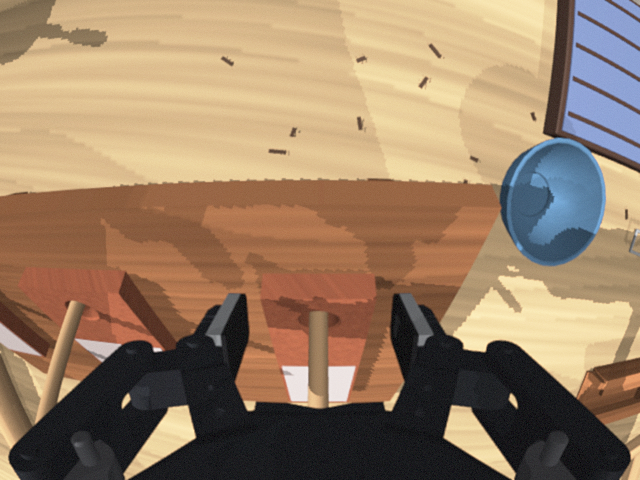

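View pics/e_scene.png

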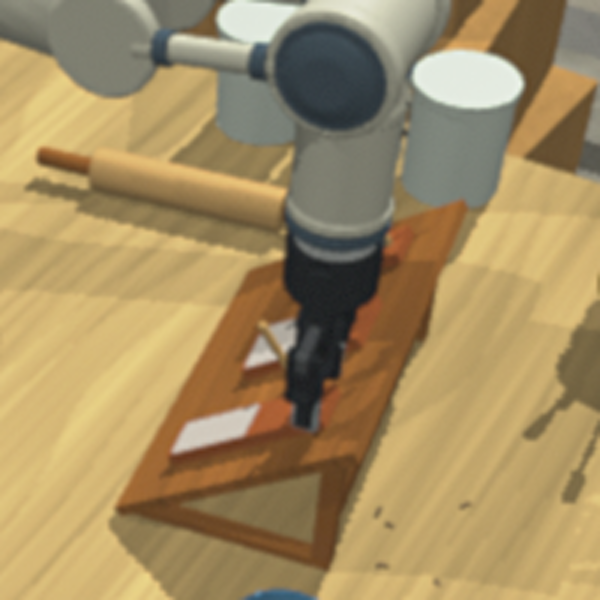

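Emit:
jog_arm(
  deltas=[0.4, 0, 1.5, 0, 0, -0.3, 0, 0, 0, 0, -0.3, 0, 0, 0, 0, -0.3, 0, 0, 0, 0, -0.3, 0, 0, 0, 0],
  force=70,
)

```text
time_s: 7.4
ee_pos: [0.6662, 0.1077, 0.1569]
tool_rot: [0.059, -0.058, 0.705, -0.705]
wrist_force: [-1.6, 0.1, 5.2]
grip_width: 0.0427
```

Run:
```python
from h import *
p,d=read_camera("wrist");cv2.imwrite("pics/f_wrist.png",p[:,:,::-1])
p,d=read_camera("scene");cv2.imwrite("pics/f_scene.png",cv2.resize(p[150:280,310:440,::-1],None,fx=4,fy=4,interpolation=cv2.INTER_CUBIC))
s,T=tool();print(s['wrist_force'],s['ft_torque'],s['grip_width'])
```

```text
[-1.65213642  0.72546469  5.40242608] [ 0.11728733  0.21114143 -0.02019489] 0.04239647613055919
```

View pics/f_wrist.png

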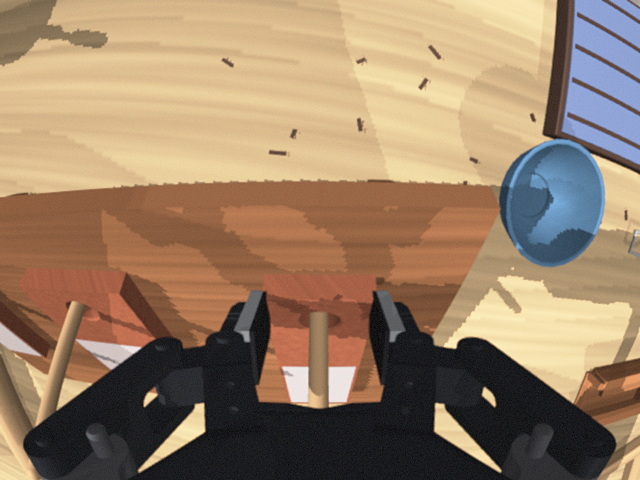

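View pics/f_scene.png

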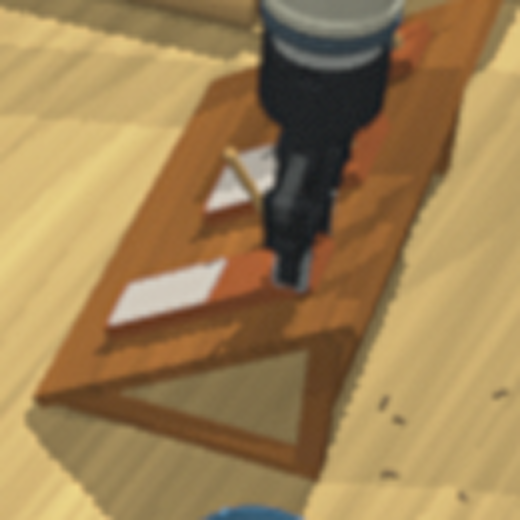

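Emit:
jog_arm(
  deltas=[-0.3, 2.9, -4.1, 0, 0, -0.3, 2.9, -4.1, 0, 0, -0.3, 2.9, -4.1, 0, 0, -0.3, 2.9, -4.1, 0, 0, -0.3, 2.9, -4.1, 0, 0, -0.3, 0, 0, 0, 0],
  force=80,
)

```text
time_s: 8.25
ee_pos: [0.6522, 0.1052, 0.1768]
tool_rot: [0.06, -0.058, 0.705, -0.705]
wrist_force: [3.0, 0.9, 2.0]
grip_width: 0.0415
```

Run:
```python
from h import *
p,d=read_camera("wrist");cv2.imwrite("pics/g_wrist.png",p[:,:,::-1])
p,d=read_camera("scene");cv2.imwrite("pics/g_scene.png",cv2.resize(p[150:280,310:440,::-1],None,fx=4,fy=4,interpolation=cv2.INTER_CUBIC))
s,T=tool();print(s['wrist_force'],s['ft_torque'],s['grip_width'])
```

```text
[ 2.99310249 -0.53011259  2.09198556] [ 0.07308051 -0.68560484  0.00785067] 0.04135554729794353
```

View pics/g_wrist.png

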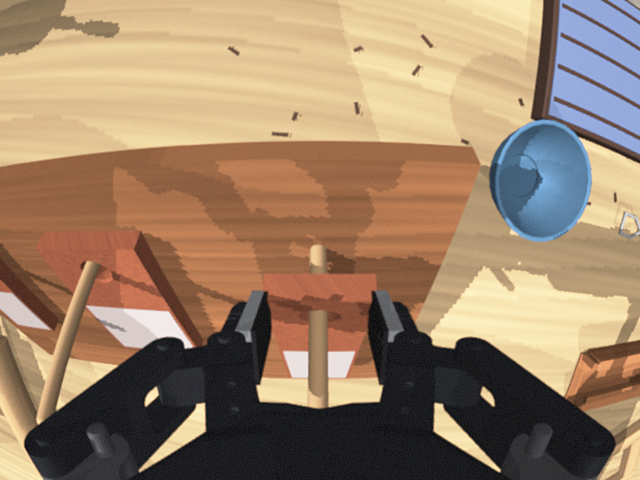

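View pics/g_scene.png

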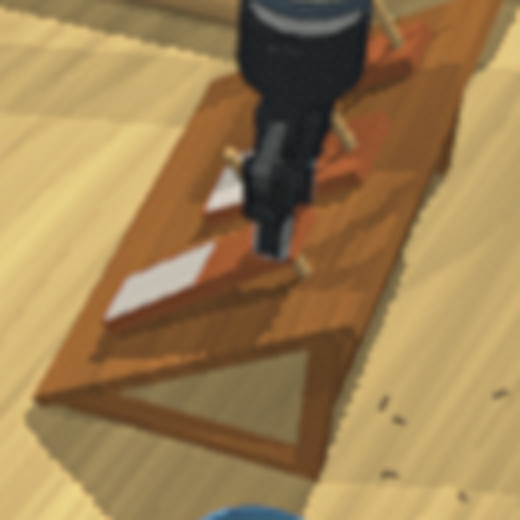

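Emit:
jog_arm(
  deltas=[-0.3, 3.4, -4.9, 0, 0, -0.3, 3.4, -4.9, 0, 0, -0.3, 3.4, -4.9, 0, 0, -0.3, 3.4, -4.9, 0, 0, -0.3, 3.4, -4.9, 0, 0, -0.3, 3.4, -4.9, 0, 0, -0.3, 0, 0, 0, 0],
)

```text
time_s: 9.22
ee_pos: [0.6318, 0.1018, 0.2061]
tool_rot: [0.059, -0.059, 0.705, -0.705]
wrist_force: [3.1, 0.3, 4.1]
grip_width: 0.0415
```

Run:
```python
from h import *
p,d=read_camera("wrist");cv2.imwrite("pics/h_wrist.png",p[:,:,::-1])
p,d=read_camera("scene");cv2.imwrite("pics/h_scene.png",cv2.resize(p[130:280,290:440,::-1],None,fx=4,fy=4,interpolation=cv2.INTER_CUBIC))
s,T=tool();print(s['wrist_force'],s['ft_torque'],s['grip_width'])
```

```text
[2.8214807  0.45841157 3.64152607] [ 0.17952683 -0.64788055 -0.02027808] 0.04144751230801841
```

View pics/h_wrist.png

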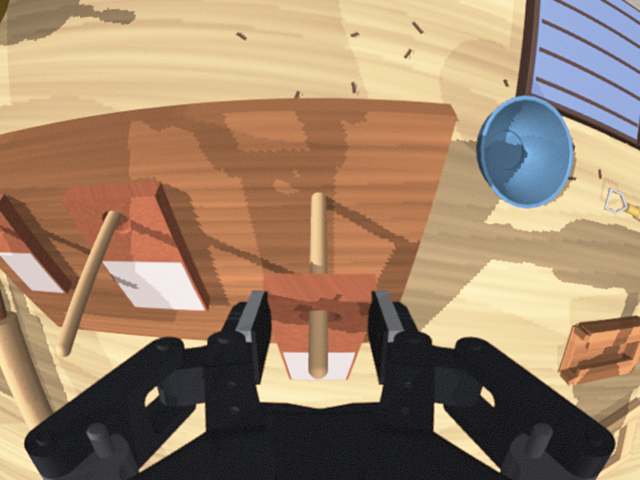

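View pics/h_scene.png

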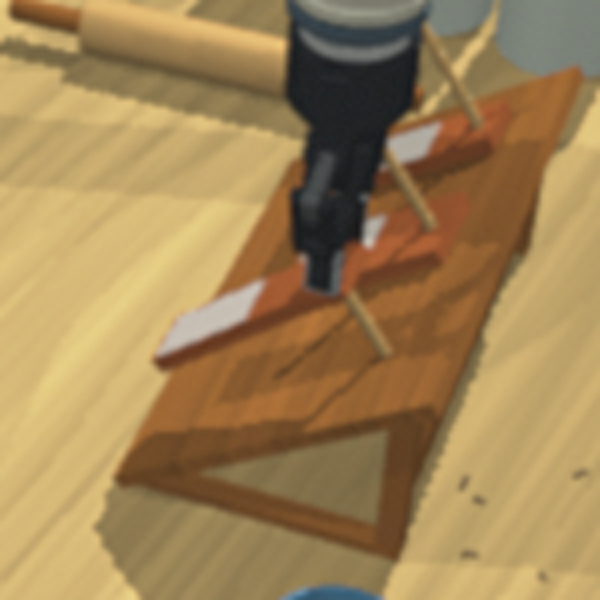

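Emit:
jog_arm(
  deltas=[-0.3, -1.6, -1.2, 0, 0, -0.3, 4.6, -6.6, 0, 0, -0.3, 4.6, -6.6, 0, 0, -0.3, 4.6, -6.6, 0, 0, -0.3, 4.6, -6.6, 0, 0, -0.3, 4.6, -6.6, 0, 0, -0.3, 4.6, -6.6, 0, 0, -0.3, 4.6, -6.6, 0, 0, -0.3, 4.6, -6.6, 0, 0, -0.3, 0, 0, 0, 0],
)

```text
time_s: 10.58
ee_pos: [0.5968, 0.0959, 0.2608]
tool_rot: [0.059, -0.058, 0.705, -0.705]
wrist_force: [0.1, 0.1, -2.0]
grip_width: 0.0414
```

Run:
```python
from h import *
p,d=read_camera("wrist");cv2.imwrite("pics/i_wrist.png",p[:,:,::-1])
p,d=read_camera("scene");cv2.imwrite("pics/i_scene.png",cv2.resize(p[100:280,260:440,::-1],None,fx=3.3,fy=3.3,interpolation=cv2.INTER_CUBIC))
s,T=tool();print(s['wrist_force'],s['ft_torque'],s['grip_width'])
```

```text
[-0.21958025 -0.52111131 -0.44986298] [ 3.39831643e-05 -8.31505750e-02 -2.53357478e-02] 0.04159632145457707
```

View pics/i_wrist.png

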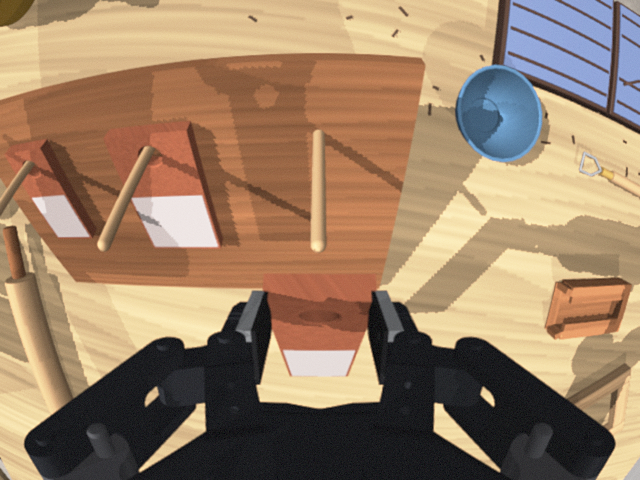

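View pics/i_scene.png

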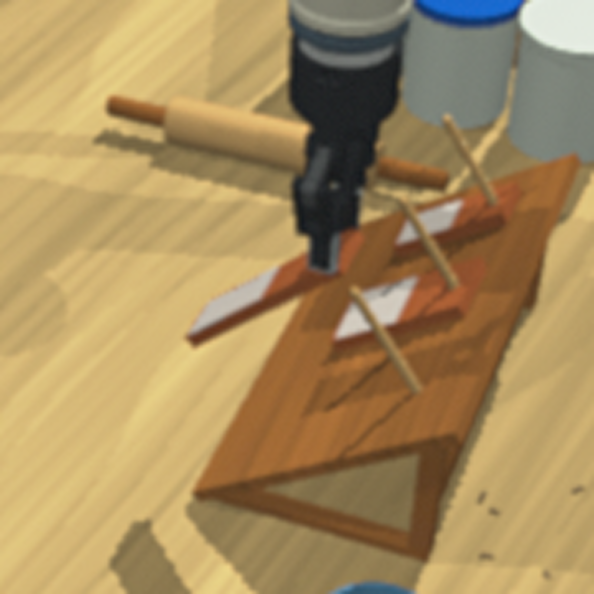

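Emit:
jog_arm(
  deltas=[-0.3, 0, -15, 0, 0, -0.3, 0, -15, 0, 0, -0.3, 15, 0, 8.5, 0, -0.3, 21, 0, 12, 0, -0.3, 24, 0, 13.6, 0, -0.3, 24, 0, 13.6, 0, -0.3, 24, 0, 13.6, 0, -0.3, 24, 0, 13.6, 0, -0.3, 24, 0, 13.6, 0, -0.3, 21, 0, 12, 0, -0.3, 15.8, 0, 8.7, 0, -0.3, 0, 0, 0, 0],
)

```text
time_s: 12.18
ee_pos: [0.4246, -0.0443, 0.2909]
tool_rot: [-0.059, 0.058, -0.705, 0.705]
wrist_force: [1.1, 1.2, -1.9]
grip_width: 0.041
```

Emit:
jog_arm(
  deltas=[-0.3, 0, 0, 0, -0.1, -0.3, 0, 0, 0, -0.14, -0.3, 0, 0, 0, -0.15, -0.3, 0, 0, 0, -0.15, -0.3, 0, 0, 0, -0.15, -0.3, 0, 0, 0, -0.15, -0.3, 0, 0, 0, -0.15, -0.3, 0, 0, 0, -0.15, -0.3, 0, 0, 0, -0.15, -0.3, 0, 0, 0, -0.14, -0.3, 0, 0, 0, -0.11, -0.3, 0, 0, 0, 0],
)

```text
time_s: 13.68
ee_pos: [0.4253, -0.0434, 0.2897]
tool_rot: [0.533, -0.533, 0.465, -0.465]
wrist_force: [-0.5, 0.1, -1.8]
grip_width: 0.0406
```

Emit:
jog_arm(
  deltas=[-0.3, 0, 15, 0, 0, -0.3, 0, 25, 0, 0, -0.3, 0, 30, 0, 0, -0.3, 0, 30, 0, 0, -0.3, 0, 30, 0, 0, -0.3, 0, 20, 0, 0, -0.3, 0, 10, 0, 0, -0.3, 0, 0, 0, 0],
)

```text
time_s: 14.68
ee_pos: [0.4248, -0.0438, 0.1294]
tool_rot: [-0.533, 0.533, -0.465, 0.465]
wrist_force: [-0.1, 0.3, -1.9]
grip_width: 0.0412
```

Run:
```python
from h import *
s,T=tool();print(s['time_s'],s['ee_pos'],np.degrees(np.arctan2(T[1,0],T[0,0])),s['wrist_force'],s['ft_torque'],s['grip_width'])
p,d=read_camera("wrist");cv2.imwrite("pics/j_wrist.png",p[:,:,::-1])
p,d,W=cloud("scene");cv2.imwrite("pics/j_scene.png",cv2.resize(p[150:370,120:340,::-1],None,fx=2.7,fy=2.7,interpolation=cv2.INTER_CUBIC))
k=get_calibration("wrist");d0=0
```

```text
14.675 [ 0.42476912 -0.043755    0.12940868] -82.22599023515563 [-0.08363604  0.27070632 -1.87586301] [ 0.06822009  0.07457457 -0.03559306] 0.04120262830980077
```

View pics/j_wrist.png

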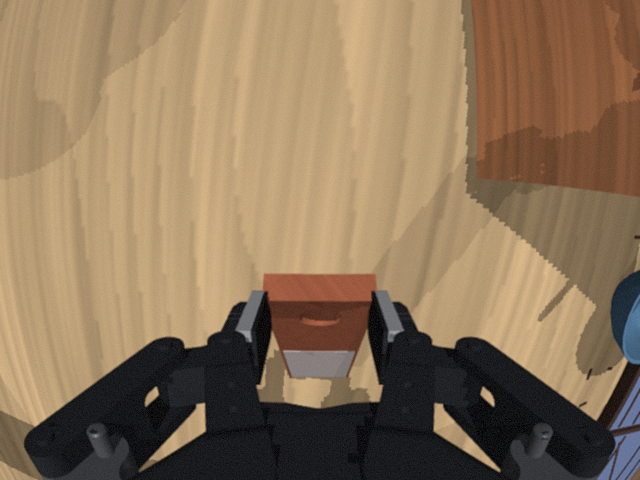

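View pics/j_scene.png

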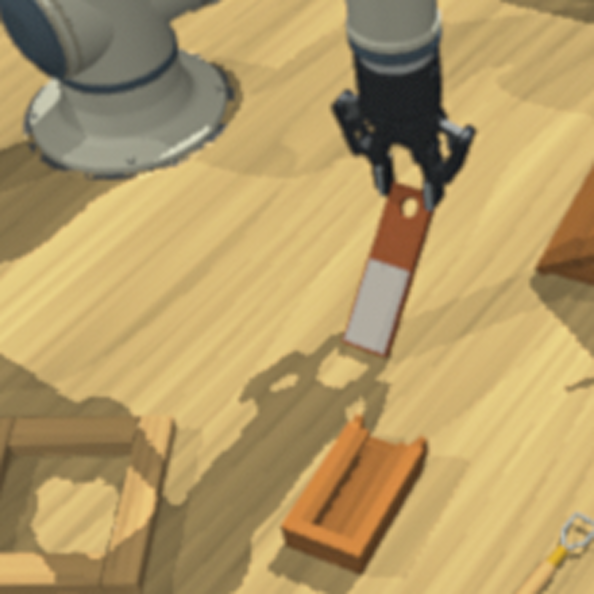

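Emit:
jog_arm(
  deltas=[-0.3, 0, 6, 0, 0, -0.3, 0, 6, 0, 0, -0.3, 0, 4, 0, 0, -0.3, 0, 2, 0, 0, -0.3, 0, 0, 0, 0],
)

```text
time_s: 15.4
ee_pos: [0.4248, -0.0439, 0.1115]
tool_rot: [-0.533, 0.533, -0.465, 0.465]
wrist_force: [0.4, 0.8, -0.2]
grip_width: 0.041
```

Emit:
jog_arm(
  deltas=[-0.3, 0, 2, 0, 0, -0.3, 0, 2, 0, 0, -0.3, 0, 0, 0, 0],
)

```text
time_s: 15.78
ee_pos: [0.4249, -0.0438, 0.1076]
tool_rot: [-0.533, 0.533, -0.465, 0.465]
wrist_force: [-0.2, 1.4, 1.1]
grip_width: 0.0413
```

Emit:
jog_arm(
  deltas=[-0.3, 0, 0, 0, 0, -0.3, 0, 0, 0, 0, -0.3, -2.9, 4, 0, 0, -0.3, -2.9, 4.1, 0, 0, -0.3, -2.6, 4.2, 0, 0, -0.3, -2.5, 4.3, 0, 0, -0.3, 0, 0, 0, 0],
  force=25,
)

```text
time_s: 16.65
ee_pos: [0.4233, -0.033, 0.0907]
tool_rot: [-0.533, 0.533, -0.465, 0.465]
wrist_force: [-0.2, -2.2, 1.0]
grip_width: 0.0416
```

Run:
```python
from h import *
s,T=tool();print(s['time_s'],s['ee_pos'],s['wrist_force'],s['ft_torque'],s['grip_width'])
p,d=read_camera("wrist");cv2.imwrite("pics/k_wrist.png",p[:,:,::-1])
p,d,W=cloud("scene");cv2.imwrite("pics/k_scene.png",cv2.resize(p[150:370,120:340,::-1],None,fx=2.7,fy=2.7,interpolation=cv2.INTER_CUBIC))
```

```text
16.65 [ 0.42325556 -0.03303201  0.09068604] [-0.176475   -2.16065713  0.97966166] [-0.62038761 -0.15301845  0.04171634] 0.04159666832162755
```

View pics/k_wrist.png

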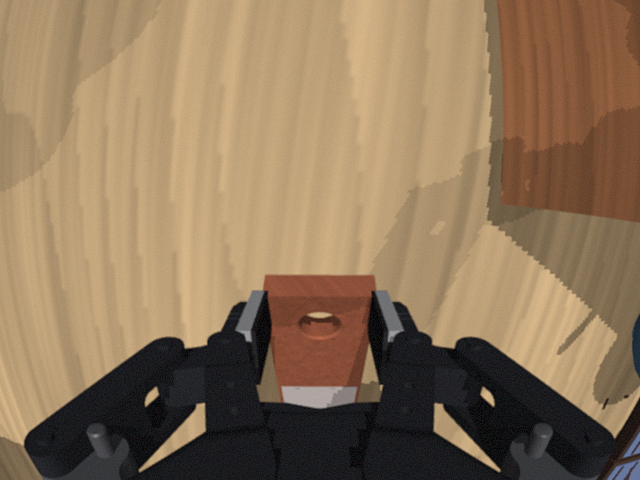

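View pics/k_scene.png

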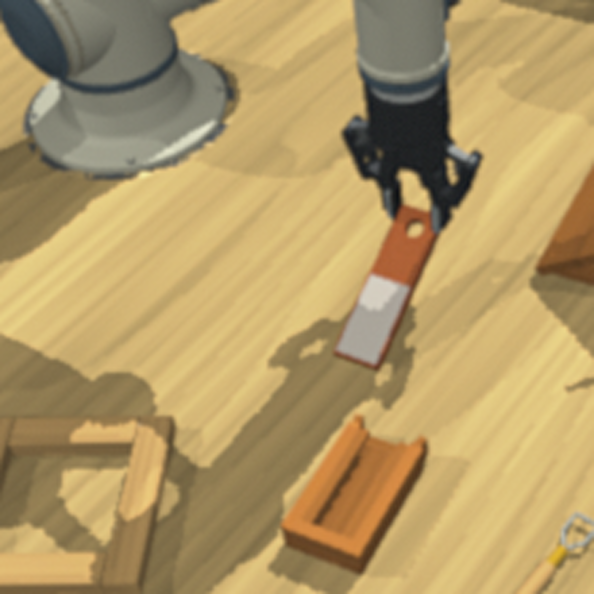

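Emit:
jog_arm(
  deltas=[-0.3, -2.3, 4.4, 0, 0, -0.3, -2.3, 4.4, 0, 0, -0.3, -2, 4.5, 0, 0, -0.3, -1.9, 4.5, 0, 0, -0.3, -1.6, 4.7, 0, 0, -0.3, -1.6, 4.7, 0, 0, -0.3, -1.4, 4.8, 0, 0, -0.3, -1.3, 4.8, 0, 0, -0.3, -1, 4.8, 0, 0, -0.3, -0.9, 4.8, 0, 0, -0.3, -0.6, 3.7, 0, 0, -0.3, 0, 0, 0, 0],
)

```text
time_s: 18.25
ee_pos: [0.4204, -0.0164, 0.0402]
tool_rot: [-0.532, 0.533, -0.465, 0.464]
wrist_force: [-1.6, 1.2, 1.8]
grip_width: 0.0412
```

Run:
```python
from h import *
s,T=tool();print(s['time_s'],s['ee_pos'],s['wrist_force'],s['ft_torque'],s['grip_width'])
p,d=read_camera("wrist");cv2.imwrite("pics/l_wrist.png",p[:,:,::-1])
p,d,W=cloud("scene");cv2.imwrite("pics/l_scene.png",cv2.resize(p[190:310,200:320,::-1],None,fx=5,fy=5,interpolation=cv2.INTER_CUBIC))
```

```text
18.25 [ 0.42041153 -0.01635974  0.04020387] [-1.63314657  1.19267541  1.84624863] [-0.18562     0.24836525 -0.27628541] 0.04123573835650108
```

View pics/l_wrist.png

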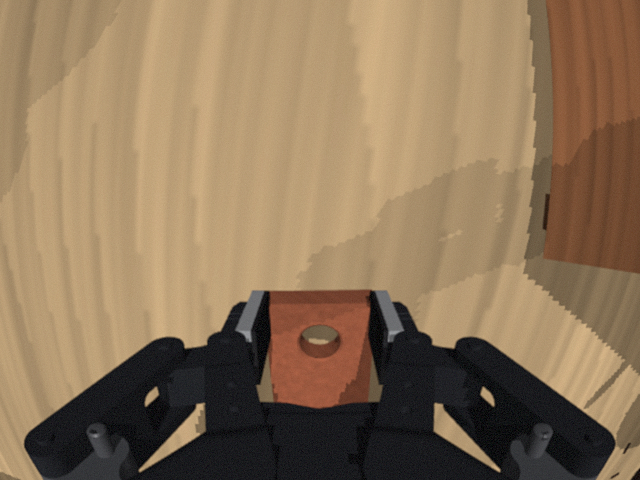

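View pics/l_scene.png

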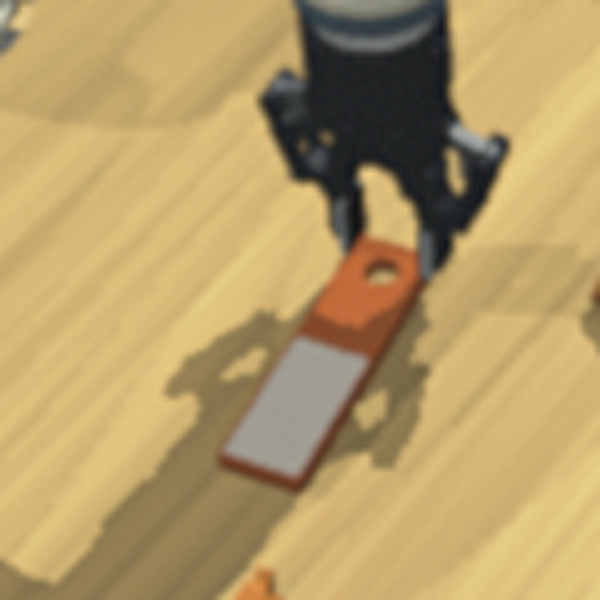

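Emit:
jog_arm(
  deltas=[-0.3, -0.4, 3, 0, 0, -0.3, -0.4, 3, 0, 0, -0.3, -0.2, 3, 0, 0, -0.3, 0, 0, 0, 0],
)

```text
time_s: 18.85
ee_pos: [0.4208, -0.0154, 0.0317]
tool_rot: [-0.533, 0.533, -0.465, 0.465]
wrist_force: [-2.5, 0.1, 2.8]
grip_width: 0.0408
```

Run:
```python
from h import *
s,T=tool();print(s['time_s'],s['ee_pos'],s['wrist_force'],s['ft_torque'],s['grip_width'])
p,d=read_camera("wrist");cv2.imwrite("pics/m_wrist.png",p[:,:,::-1])
p,d,W=cloud("scene");cv2.imwrite("pics/m_scene.png",cv2.resize(p[190:310,200:320,::-1],None,fx=5,fy=5,interpolation=cv2.INTER_CUBIC))
m=(p[...,0]>100)&(W[...,2]<.1)&(abs(W[...,0]-.43)<.06)&(abs(W[...,1]+.07)<.12)&(W[...,2]>.006)
X=W[m];
for a in np.arange(-.16,.02,.02):
    q=X[(X[:,1]>a)&(X[:,1]<a+.02)]
    if len(q): print(round(a,3),len(q),np.median(q[:,2]).round(4),q[:,0].min().round(3),q[:,0].max().round(3))
```

```text
18.85 [ 0.42080198 -0.01537624  0.03167415] [-2.49780791  0.11635583  2.84393403] [-0.49333452  0.39307649 -0.38969646] 0.04081418177158933
-0.16 114 0.0115 0.417 0.466
-0.14 109 0.0122 0.416 0.463
-0.12 115 0.0119 0.411 0.46
-0.1 100 0.0125 0.408 0.458
-0.08 103 0.0122 0.405 0.456
-0.06 100 0.0126 0.403 0.452
-0.04 147 0.0163 0.37 0.477
-0.02 55 0.0138 0.396 0.485
-0.0 6 0.0656 0.452 0.482
```

View pics/m_wrist.png

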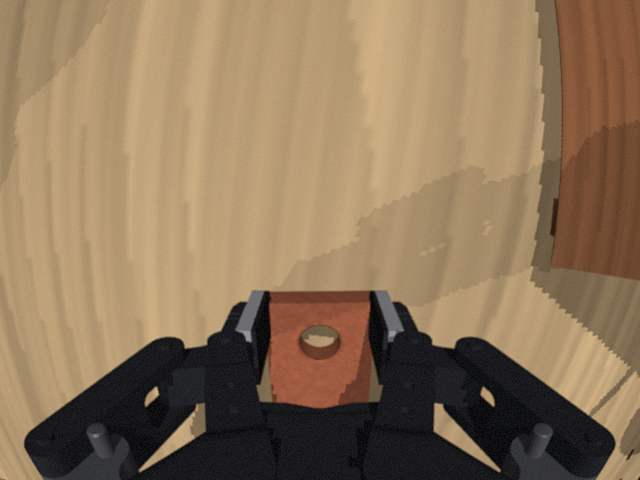

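Emit:
jog_arm(
  deltas=[0.05, 0, 0, 0, 0, 0.15, 0, 0, 0, 0, 0.4, 0, 0, 0, 0, 0.4, 0, 0, 0, 0, 0.4, 0, -20, 0, 0, 0.4, 0, -50, 0, 0, 0.4, 0, -60, 0, 0, 0.4, 0, -60, 0, 0, 0.4, 0, -30, 0, 0, 0.4, 0, 0, 0, 0],
)

```text
time_s: 20.2
ee_pos: [0.4219, -0.0154, 0.2551]
tool_rot: [0.534, -0.532, 0.463, -0.467]
wrist_force: [0.2, -0.6, -0.4]
grip_width: 0.0597
```

Run:
```python
from h import *
import pickle
s,T=tool();print(s['time_s'],s['ee_pos'],np.degrees(np.arctan2(T[1,0],T[0,0])),s['wrist_force'],s['grip_width'])
k=get_calibration("wrist")
p,d=read_camera("wrist");cv2.imwrite("pics/n_wrist.png",p[:,:,::-1]);pickle.dump(k,open("n_k.pkl","wb"))
p,d=read_camera("top");cv2.imwrite("pics/n_top.png",cv2.resize(p[190:290,290:450,::-1],None,fx=5,fy=5,interpolation=cv2.INTER_CUBIC))
```

```text
20.2 [ 0.42192775 -0.01536516  0.2551396 ] -82.20661579636456 [ 0.16129878 -0.60910861 -0.44896651] 0.0596965945392393
```

View pics/n_wrist.png

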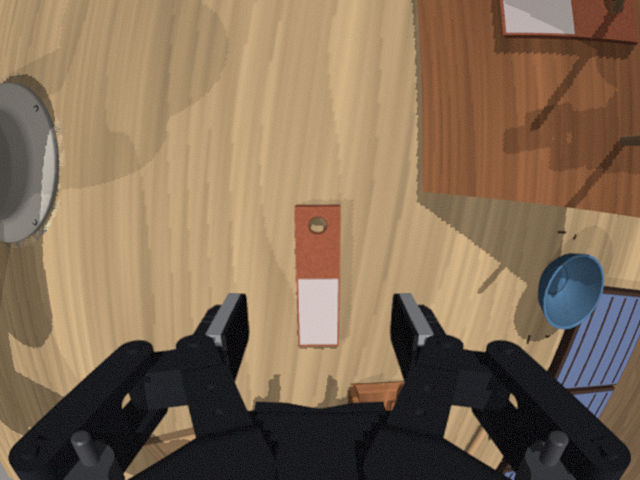

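View pics/n_top.png

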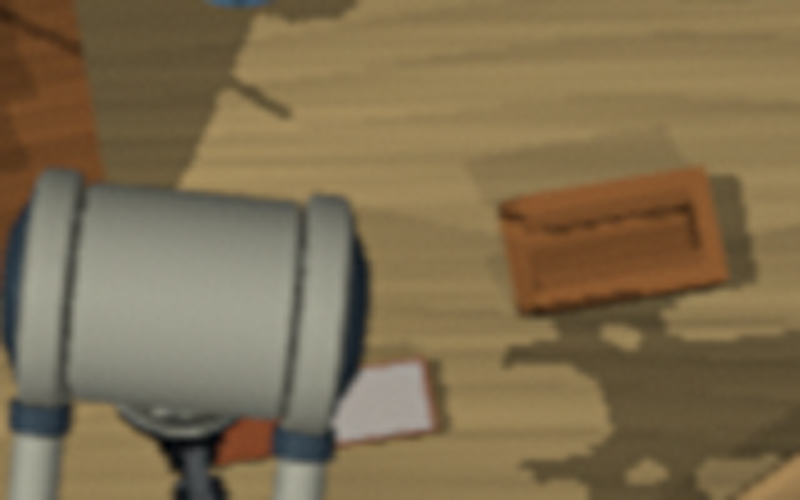

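Emit:
jog_arm(
  deltas=[0.4, 25, 0, 7.3, 0, 0.4, 43, 0, 12.7, 0, 0.4, 43, 0, 12.7, 0, 0.4, 43, 0, 12.7, 0, 0.4, 43, 0, 12.7, 0, 0.4, 43, 0, 12.7, 0, 0.4, 22, 0, 6.4, 0, 0.4, 0, 0, 0, 0],
)

```text
time_s: 21.3
ee_pos: [0.5325, -0.2653, 0.2486]
tool_rot: [-0.532, 0.533, -0.467, 0.464]
wrist_force: [-0.6, 0.7, 0.2]
grip_width: 0.06
```

Run:
```python
from h import *
import pickle
s,T=tool();print(s['time_s'],s['ee_pos'],np.degrees(np.arctan2(T[1,0],T[0,0])),s['wrist_force'],s['grip_width'])
k=get_calibration("wrist")
p,d=read_camera("wrist");cv2.imwrite("pics/o_wrist.png",p[:,:,::-1]);pickle.dump(k,open("o_k.pkl","wb"));np.save("o_d.npy",d)
for l in ["case","case_mouth","case_stop"]:
    r=nets.pinpoint(l,"wrist")[0];z={"case":0,"case_mouth":.008,"case_stop":.014}[l];o,v=wray(r['xy'],k);print(l,r,o+v*(z-o[2])/v[2])
cv2.imwrite("pics/o2.png",cv2.resize(p[150:350,220:420,::-1],None,fx=3,fy=3,interpolation=cv2.INTER_CUBIC))
im=cv2.imread("pics/n_wrist.png");cv2.imwrite("pics/n2.png",cv2.resize(im[195:360,240:400],None,fx=3.6,fy=3.6,interpolation=cv2.INTER_CUBIC))
```

```text
21.3 [ 0.53245668 -0.26525698  0.24859395] -82.31517669342162 [-0.631145    0.67010023  0.15868477] 0.05998093567784779
case {'xy': [319.4, 230.4], 'confidence': 0.93} [ 0.53536199 -0.28742583  0.        ]
case_mouth {'xy': [316.3, 168.0], 'confidence': 0.84} [ 0.52379569 -0.22403134  0.008     ]
case_stop {'xy': [323.2, 282.2], 'confidence': 0.95} [ 0.54616638 -0.33778246  0.014     ]
```

View pics/o_wrist.png

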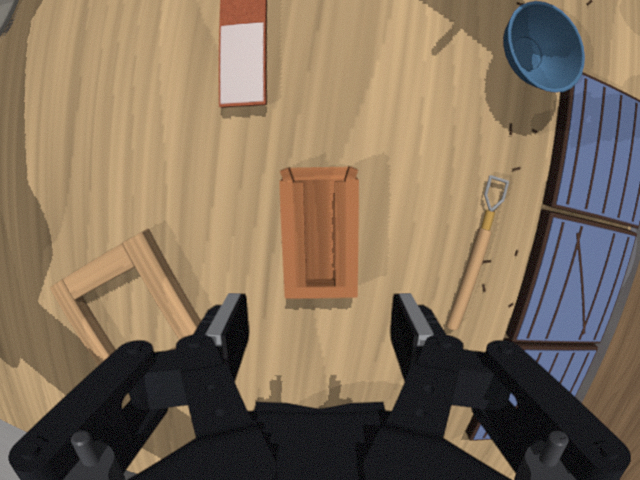

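View pics/o2.png

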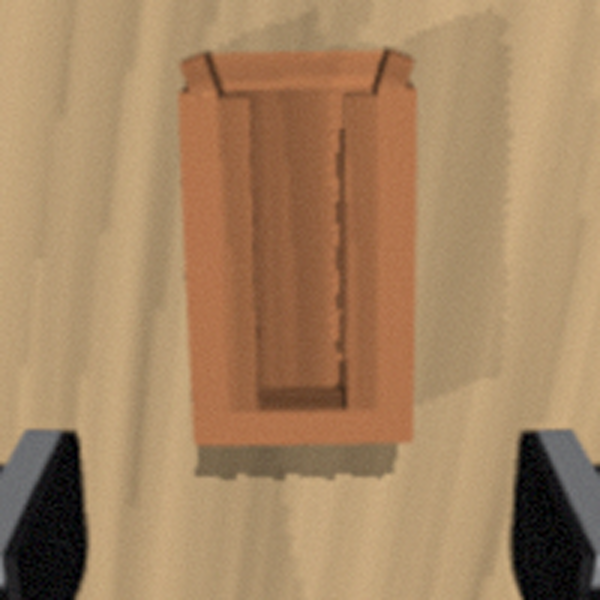

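View pics/n2.png

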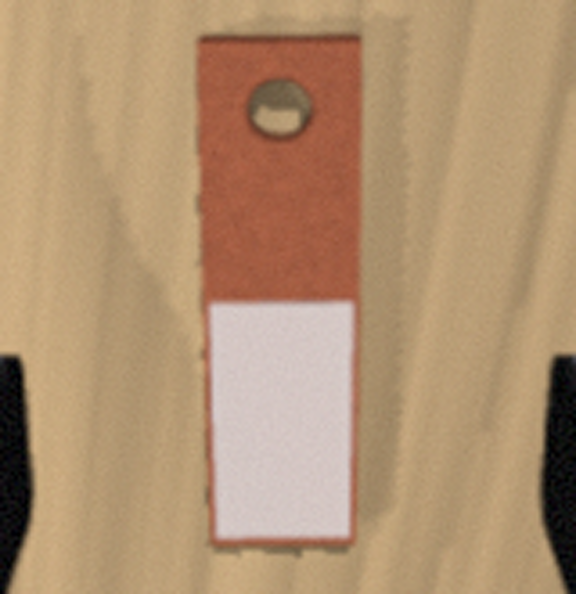

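Run:
```python
from h import *
import pickle
np.set_printoptions(precision=4,suppress=True)
def W(k,uv,z):
    o,v=wray(uv,k);return (o+v*(z-o[2])/v[2])
k=pickle.load(open("o_k.pkl","rb"))
f=lambda u,v,z=.03:W(k,(220+u/3,150+v/3),z)
L=f(181,92),f(195,442);Rr=f(416,92),f(412,440);li=f(250,110),f(258,400);ri=f(344,110),f(347,400)
az=lambda a,b:np.degrees(np.arctan2((b-a)[1],(b-a)[0]))
for n,(a,b) in dict(L=L,R=Rr,li=li,ri=ri).items(): print(n,a,b,az(a,b))
print("widths",np.linalg.norm(L[0]-Rr[0]),np.linalg.norm(L[1]-Rr[1]),np.linalg.norm(li[0]-ri[0]),np.linalg.norm(li[1]-ri[1]))
print("outer mid front",(L[0]+Rr[0])/2,"back",(L[1]+Rr[1])/2,az((L[0]+Rr[0])/2,(L[1]+Rr[1])/2))
print("lip mid",(li[0]+ri[0])/2,(li[1]+ri[1])/2,az((li[0]+ri[0])/2,(li[1]+ri[1])/2))
# tool frame of tile at n
k=pickle.load(open("n_k.pkl","rb"))
g=lambda u,v:W(k,(240+u/3.6,195+v/3.6),.012)
c=[g(199,38),g(361,38),g(211,543),g(354,541)]
a=(c[0]+c[1])/2;b=(c[2]+c[3])/2
print("tile hole end",a,"plain end",b,"len",np.linalg.norm(a-b),"w",np.linalg.norm(c[0]-c[1]),np.linalg.norm(c[2]-c[3]),az(a,b))
p=np.array([.42192775,-.01536516]);t=np.radians(-82.2);x=np.array([np.cos(t),np.sin(t)]);z=np.array([-x[1],x[0]])
for q in (a,b): print("tile in tool x,z",(q[:2]-p)@x,(q[:2]-p)@z)
```

```text
L [ 0.4926 -0.2382  0.03  ] [ 0.5096 -0.353   0.03  ] -81.59679879566028
R [ 0.5639 -0.2285  0.03  ] [ 0.5812 -0.3425  0.03  ] -81.34875640936504
li [ 0.5143 -0.241   0.03  ] [ 0.5286 -0.3349  0.03  ] -81.3624273667373
ri [ 0.5428 -0.2372  0.03  ] [ 0.5575 -0.331   0.03  ] -81.09670605864264
widths 0.07190085097528295 0.07239471364314333 0.028752910235583837 0.029193045546908183
outer mid front [ 0.5282 -0.2333  0.03  ] back [ 0.5454 -0.3477  0.03  ] -81.47319828038017
lip mid [ 0.5286 -0.2391  0.03  ] [ 0.5431 -0.333   0.03  ] -81.22957949658459
tile hole end [ 0.4222 -0.0119  0.012 ] plain end [ 0.4445 -0.1707  0.012 ] len 0.160323498591823 w 0.04473942583514995 0.04525568118891766 -81.9951768803927
tile in tool x,z -0.0033776193909685567 0.0007123783809551676
tile in tool x,z 0.15694485477763995 0.0012855076666567667
```

Emit:
jog_arm(
  deltas=[0.4, -25, 0, -7.7, 0, 0.4, -45, 0, -14, 0, 0.4, -50, 0, -15.5, 0, 0.4, -50, 0, -15.5, 0, 0.4, -46, 0, -14.3, 0, 0.4, -30, 0, -9.2, 0, 0.4, 0, 30, 0, 0, 0.4, 0, 50, 0, 0, 0.4, 0, 50, 0, 0, 0.4, 0, 40, 0, 0, 0.4, 0, 15, 0, 0, 0.4, 0, 0, 0, 0],
)

```text
time_s: 23.0
ee_pos: [0.4237, -0.0306, 0.067]
tool_rot: [-0.533, 0.533, -0.465, 0.465]
wrist_force: [0.2, 0.4, 0.1]
grip_width: 0.0601
```

Run:
```python
from h import *
s,T=tool();print(s['time_s'],s['ee_pos'],np.degrees(np.arctan2(T[1,0],T[0,0])),s['wrist_force'],s['grip_width'])
p,d=read_camera("wrist");cv2.imwrite("pics/q_wrist.png",p[:,:,::-1])
```

```text
23.0 [ 0.42372821 -0.03057911  0.06701475] -82.17144534982307 [0.15482593 0.40302363 0.1475604 ] 0.060105359745282895
```

View pics/q_wrist.png

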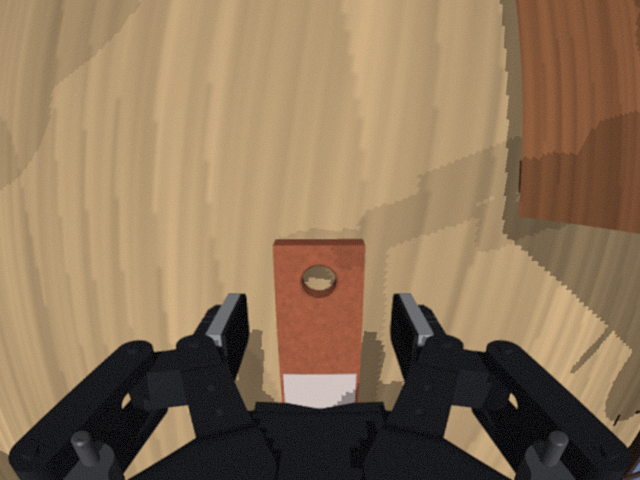

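Tile centred (col 319) between the fingers (247/393). Descend and grip.

Emit:
jog_arm(
  deltas=[0.4, 0, 20, 0, 0, 0.4, 0, 15, 0, 0, 0.4, 0, 7, 0, 0, 0.4, 0, 0, 0, 0, 0.2, 0, 0, 0, 0, -0.3, 0, 0, 0, 0, -0.3, 0, 0, 0, 0, -0.3, 0, 0, 0, 0, -0.3, 0, 0, 0, 0],
  force=60,
)

```text
time_s: 24.18
ee_pos: [0.4248, -0.0311, 0.0262]
tool_rot: [0.533, -0.532, 0.464, -0.465]
wrist_force: [-1.1, 0.5, 6.5]
grip_width: 0.0435
```

Emit:
jog_arm(
  deltas=[-0.3, 0, 0, 0, 0, -0.3, 0, -5, 0, 0, -0.3, 0, -10, 0, 0, -0.3, 0, -15, 0, 0, -0.3, 0, 0, 0, -0.015, -0.3, 7, 0, 11.4, 0, -0.3, 11, 0, 18, 0, -0.3, 11, 0, 18, 0, -0.3, 9, 0, 14.6, 0, -0.3, 5.3, 0, 8.6, 0, -0.3, 0, 0, 0, 0, -0.3, 0, 0, 0, 0],
  force=80,
)

```text
time_s: 25.68
ee_pos: [0.4999, -0.0629, 0.0548]
tool_rot: [-0.536, 0.536, -0.461, 0.461]
wrist_force: [0.3, 0.8, -2.5]
grip_width: 0.0429
```

Run:
```python
from h import *
s,T=tool();print(s['time_s'],s['ee_pos'],np.degrees(np.arctan2(T[1,0],T[0,0])),s['wrist_force'],s['grip_width'])
k=get_calibration("wrist");p,d=read_camera("wrist");cv2.imwrite("pics/r_wrist.png",p[:,:,::-1])
for c in ["top","scene"]:
    p,d,W=cloud(c)
    if c=="scene": cv2.imwrite("pics/r_scene.png",cv2.resize(p[190:370,200:380,::-1],None,fx=3.3,fy=3.3,interpolation=cv2.INTER_CUBIC))
    else: cv2.imwrite("pics/r_top.png",cv2.resize(p[190:270,320:450,::-1],None,fx=6,fy=6,interpolation=cv2.INTER_CUBIC))
    h=cv2.cvtColor(p,cv2.COLOR_RGB2HSV)
    ax=np.array([.1504,-.9886]);o=np.array([.5011,-.0633])
    r=W[...,:2]-o;u=r@ax;v=r@np.array([.9886,.1504])
    for a in np.arange(.02,.15,.015):
        m=(u>a)&(u<a+.015)&(abs(v)<.017)&(W[...,2]>.01);
        print(c,a.round(3),m.sum(),np.median(W[m][:,2]).round(4) if m.sum() else None)
    m=(W[...,2]>-.003)&(W[...,2]<.003)&(W[...,0]>.4)&(W[...,0]<.5)&(abs(W[...,1]+.2)<.05);print("bench",np.median(W[m][:,2]))
```

```text
25.675 [ 0.4999178  -0.06293574  0.05477257] -81.337075851157 [ 0.27375383  0.7535212  -2.52692012] 0.04285629459812507
top 0.02 93 0.4142
top 0.035 98 0.4107
top 0.05 79 0.4113
top 0.065 5 0.3912
top 0.08 14 0.039
top 0.095 42 0.0389
top 0.11 56 0.0386
top 0.125 44 0.0394
top 0.14 0 None
bench -2.1381875615270948e-05
scene 0.02 388 0.2491
scene 0.035 630 0.2547
scene 0.05 274 0.4027
scene 0.065 393 0.3726
scene 0.08 63 0.0379
scene 0.095 70 0.0382
scene 0.11 68 0.0379
scene 0.125 87 0.037
scene 0.14 29 0.0309
bench -0.0008986317757422501
```

View pics/r_scene.png

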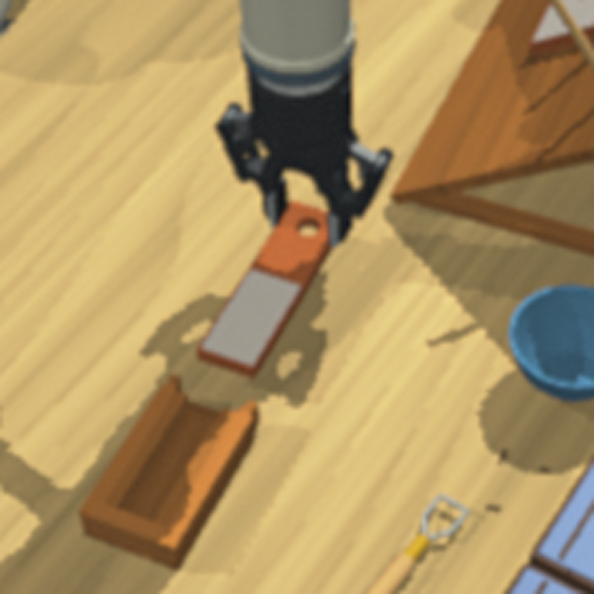

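View pics/r_top.png

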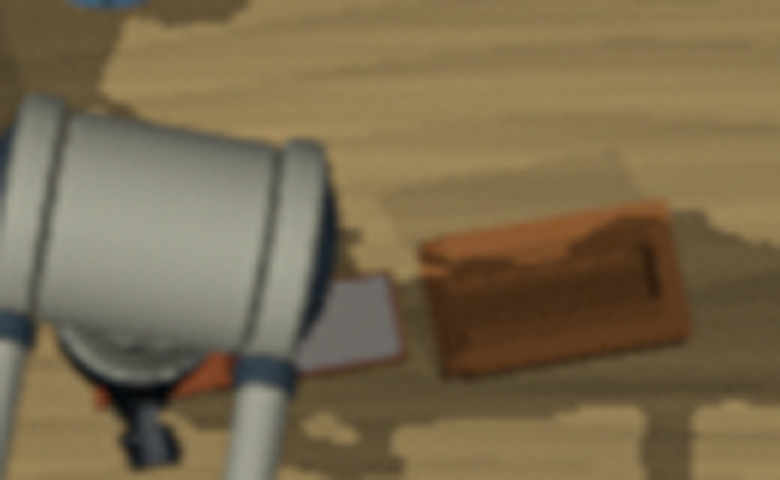

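View pics/r_wrist.png

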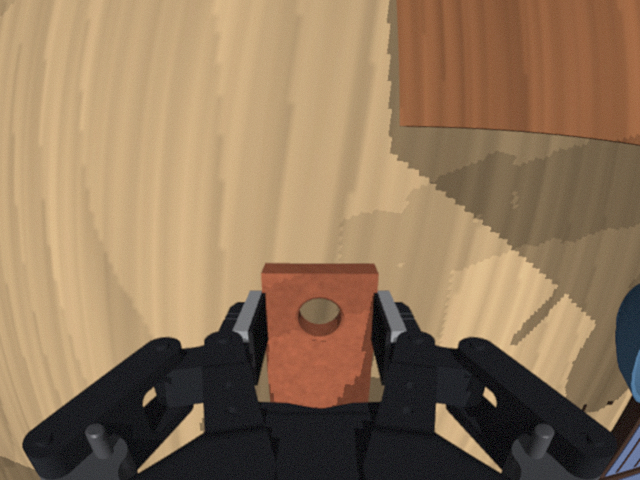

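Emit:
jog_arm(
  deltas=[-0.3, 0, 6, 0.5, 0, -0.3, 0, 6, 0, 0, -0.3, 0, 5, 0, 0, -0.3, 6, 0, 0, 0, -0.3, 6, 0, 0, 0, -0.3, 6, 0, 0, 0, -0.3, 4, 0, 0, 0, -0.3, 0, 0, 0, 0],
)

```text
time_s: 26.82
ee_pos: [0.5043, -0.0852, 0.0381]
tool_rot: [0.536, -0.536, 0.461, -0.461]
wrist_force: [-0.1, 0.1, -2.6]
grip_width: 0.0431
```

Run:
```python
from h import *
s,T=tool();print(s['time_s'],s['ee_pos'],np.degrees(np.arctan2(T[1,0],T[0,0])),s['wrist_force'],s['ft_torque'],s['grip_width'])
for c,b in [("top",(340,200,440,270)),("scene",(215,240,315,340))]:
    p,d=read_camera(c)
    cv2.imwrite(f"pics/s_{c}.png",cv2.resize(p[b[1]:b[3],b[0]:b[2],::-1],None,fx=6,fy=6,interpolation=cv2.INTER_CUBIC))
```

```text
26.825 [ 0.50431507 -0.08521673  0.03806565] -81.38172536998432 [-0.11019606  0.11718195 -2.63845008] [ 0.08282758  0.0009321  -0.00186902] 0.04311803489781498
```

View pics/s_scene.png

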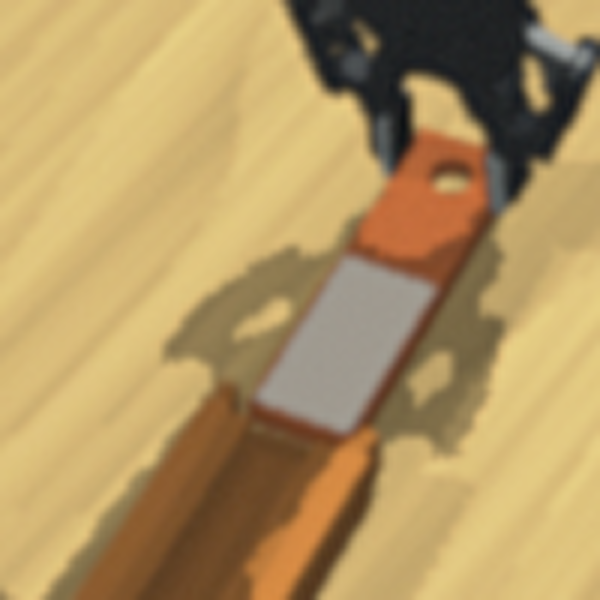

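View pics/s_top.png

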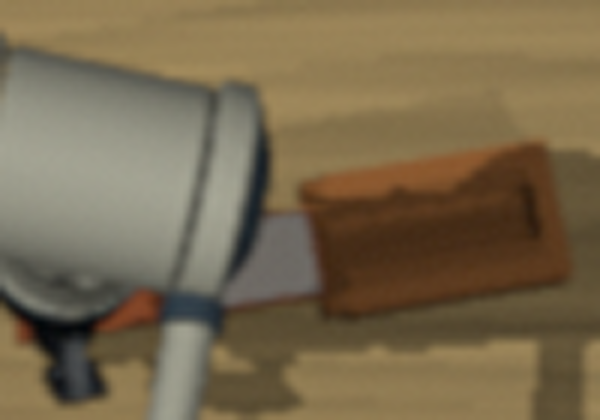

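Emit:
jog_arm(
  deltas=[-0.3, 0, 0, 0.8, 0, -0.3, 3, 0, 0, 0, -0.3, 3, 0, 0, 0, -0.3, 3, 0, 0, 0, -0.3, 3, 0, 0, 0, -0.3, 0, 0, 0, 0],
)

```text
time_s: 27.68
ee_pos: [0.5068, -0.0968, 0.038]
tool_rot: [-0.536, 0.536, -0.461, 0.461]
wrist_force: [0.4, -0.4, -2.5]
grip_width: 0.0432
```

Emit:
jog_arm(
  deltas=[-0.3, 3, 0, 0, 0, -0.3, 3, 0, 0, 0, -0.3, 3, 0, 0, 0, -0.3, 3, 0, 0, 0, -0.3, 0, 0, 0, 0],
)

```text
time_s: 28.3
ee_pos: [0.5086, -0.1087, 0.038]
tool_rot: [-0.536, 0.536, -0.461, 0.461]
wrist_force: [-0.1, 0.4, -1.3]
grip_width: 0.0429
```

Run:
```python
from h import *
s,T=tool();print(s['time_s'],s['ee_pos'],np.degrees(np.arctan2(T[1,0],T[0,0])),s['wrist_force'],s['ft_torque'],s['grip_width'])
for c,b in [("top",(340,200,440,270)),("scene",(215,240,315,340))]:
    p,d=read_camera(c)
    cv2.imwrite(f"pics/t_{c}.png",cv2.resize(p[b[1]:b[3],b[0]:b[2],::-1],None,fx=6,fy=6,interpolation=cv2.INTER_CUBIC))
```

```text
28.3 [ 0.50863805 -0.10866865  0.0379543 ] -81.36734132847064 [-0.05434132  0.41218527 -1.30873923] [ 0.18035605 -0.04802308  0.01073227] 0.042865287128335976
```

View pics/t_scene.png

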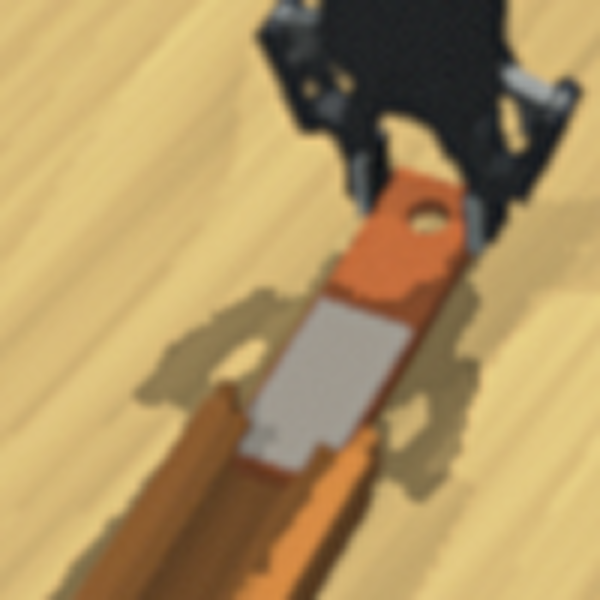

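View pics/t_top.png

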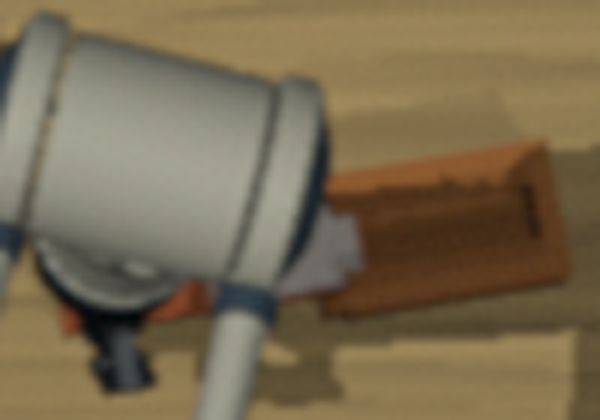

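Emit:
jog_arm(
  deltas=[-0.3, 4, 0, 0, 0, -0.3, 5, 0, 0, 0, -0.3, 5, 0, 0, 0, -0.3, 5, 0, 0, 0, -0.3, 5, 0, 0, 0, -0.3, 5, 0, 0, 0, -0.3, 0, 0, 0, 0],
)

```text
time_s: 29.28
ee_pos: [0.513, -0.1375, 0.038]
tool_rot: [-0.536, 0.536, -0.461, 0.461]
wrist_force: [0.1, -0.3, -2.2]
grip_width: 0.0434
```

Emit:
jog_arm(
  deltas=[-0.3, 4, 0, 0, 0, -0.3, 5, 0, 0, 0, -0.3, 5, 0, 0, 0, -0.3, 5, 0, 0, 0, -0.3, 5, 0, 0, 0, -0.3, 5, 0, 0, 0, -0.3, 5, 0, 0, 0, -0.3, 5, 0, 0, 0, -0.3, 0, 0, 0, 0],
)

```text
time_s: 30.4
ee_pos: [0.5189, -0.176, 0.038]
tool_rot: [-0.536, 0.536, -0.461, 0.461]
wrist_force: [-0.7, -0.5, -1.5]
grip_width: 0.0428
```

Near the end; creep to the stop.

Emit:
jog_arm(
  deltas=[-0.3, 3, 0, 0, 0, -0.3, 3, 0, 0, 0, -0.3, 3, 0, 0, 0, -0.3, 3, 0, 0, 0, -0.3, 3, 0, 0, 0, -0.3, 2, 0, 0, 0, -0.3, 0, 0, 0, 0],
)

```text
time_s: 31.28
ee_pos: [0.5214, -0.1926, 0.0379]
tool_rot: [-0.536, 0.536, -0.461, 0.461]
wrist_force: [-0.7, 0.5, -1.8]
grip_width: 0.043
```

Emit:
jog_arm(
  deltas=[-0.3, 1.5, 0, 0, 0, -0.3, 1.5, 0, 0, 0, -0.3, 0, 0, 0, 0],
)

```text
time_s: 31.65
ee_pos: [0.5219, -0.1955, 0.038]
tool_rot: [0.536, -0.536, 0.461, -0.461]
wrist_force: [-0.6, -0.1, -2.2]
grip_width: 0.0428
```

Emit:
jog_arm(
  deltas=[-0.3, 1.5, 0, 0, 0, -0.3, 1.5, 0, 0, 0, -0.3, 0, 0, 0, 0],
)

```text
time_s: 32.02
ee_pos: [0.5219, -0.1967, 0.0374]
tool_rot: [0.537, -0.536, 0.462, -0.459]
wrist_force: [-1.8, 5.9, -1.7]
grip_width: 0.043
```

Emit:
jog_arm(
  deltas=[-0.3, 1.5, 0, 0, 0, -0.3, 1, 0, 0, 0, -0.3, 0, 0, 0, 0],
)

```text
time_s: 32.4
ee_pos: [0.5218, -0.1969, 0.0367]
tool_rot: [0.538, -0.535, 0.463, -0.458]
wrist_force: [-3.3, 14.0, -1.3]
grip_width: 0.043
```

Emit:
jog_arm(
  deltas=[-0.3, -2, 0, 0, 0, -0.3, 0, 1, 0, 0, -0.3, 0, 0, 0, 0],
)

```text
time_s: 32.78
ee_pos: [0.5219, -0.1968, 0.0363]
tool_rot: [0.537, -0.536, 0.462, -0.459]
wrist_force: [-3.0, 8.2, -1.0]
grip_width: 0.0433
```

Run:
```python
from h import *
s,T=tool();print(s['time_s'],s['ee_pos'],np.degrees(np.arctan2(T[1,0],T[0,0])),s['wrist_force'],s['ft_torque'],s['grip_width'])
for c,b in [("top",(340,200,440,270)),("scene",(215,270,315,370))]:
    p,d=read_camera(c)
    cv2.imwrite(f"pics/u_{c}.png",cv2.resize(p[b[1]:b[3],b[0]:b[2],::-1],None,fx=6,fy=6,interpolation=cv2.INTER_CUBIC))
```

```text
32.775 [ 0.52190053 -0.19675102  0.03631175] -81.28278629830477 [-2.98628124  8.21449972 -0.96438341] [ 1.32911938  0.30369009 -0.01379134] 0.04326366679497359
```

View pics/u_scene.png

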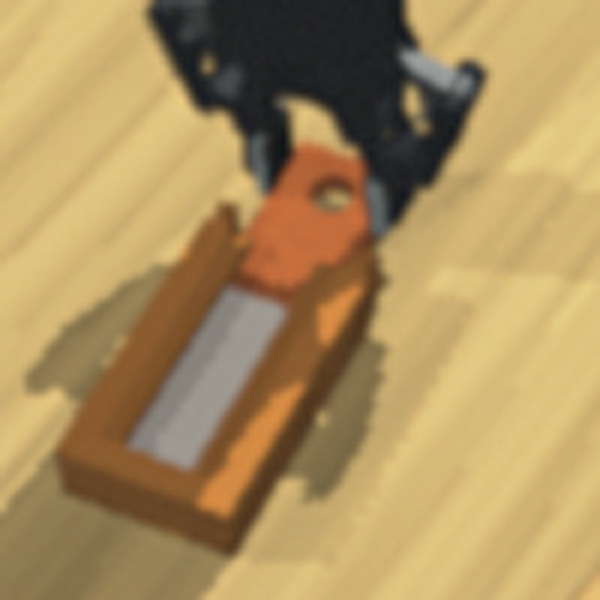

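Emit:
jog_arm(
  deltas=[-0.3, -0.5, 1.2, 0, 0, -0.3, 0, 0, 0, 0, 0.05, 0, 0, 0, 0, 0.15, 0, 0, 0, 0, 0.4, 0, 0, 0, 0, 0.4, 0, 0, 0, 0, 0.4, 0, -15, 0, 0, 0.4, 0, -40, 0, 0, 0.4, 0, -60, 0, 0, 0.4, 0, -60, 0, 0, 0.4, 0, -40, 0, 0, 0.4, 0, 0, 0, 0],
  force=30,
)

```text
time_s: 34.38
ee_pos: [0.5235, -0.199, 0.2573]
tool_rot: [0.537, -0.535, 0.457, -0.464]
wrist_force: [0.2, -0.4, -0.8]
grip_width: 0.0598
```

Emit:
jog_arm(
  deltas=[0.4, 30, 0, 0, 0, 0.4, 40, 0, 0, 0, 0.4, 30, 0, 0, 0, 0.4, 0, 0, 0, 0],
)

```text
time_s: 34.88
ee_pos: [0.5368, -0.2989, 0.2492]
tool_rot: [-0.535, 0.536, -0.462, 0.461]
wrist_force: [0.1, 0.1, -0.1]
grip_width: 0.0597
```

Run:
```python
from h import *
import pickle
s,T=tool();print(s['time_s'],s['ee_pos'],np.degrees(np.arctan2(T[1,0],T[0,0])),s['wrist_force'])
k=get_calibration("wrist");pickle.dump(k,open("v_k.pkl","wb"))
p,d=read_camera("wrist");cv2.imwrite("pics/v_wrist.png",p[:,:,::-1])
cv2.imwrite("pics/v2.png",cv2.resize(p[100:300,220:420,::-1],None,fx=3,fy=3,interpolation=cv2.INTER_CUBIC))
p,d=read_camera("scene");cv2.imwrite("pics/v_scene.png",p[:,:,::-1])
```

```text
34.875 [ 0.53677999 -0.29889463  0.24922   ] -81.49695912488765 [ 0.11802046  0.09917682 -0.08905687]
```

View pics/v2.png

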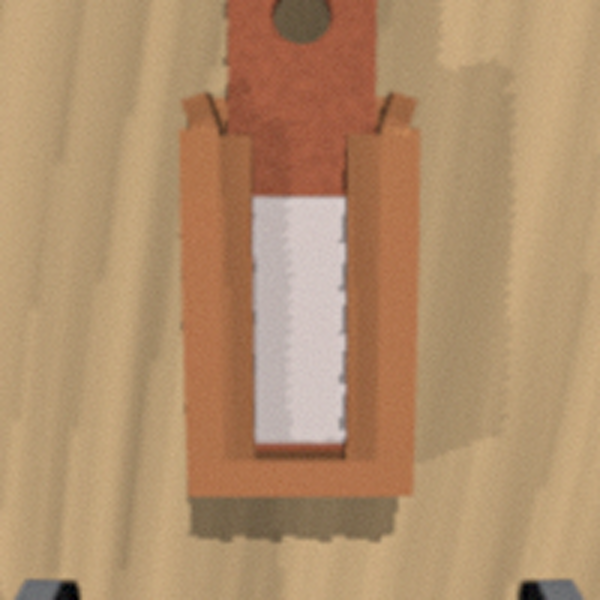

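View pics/v_scene.png

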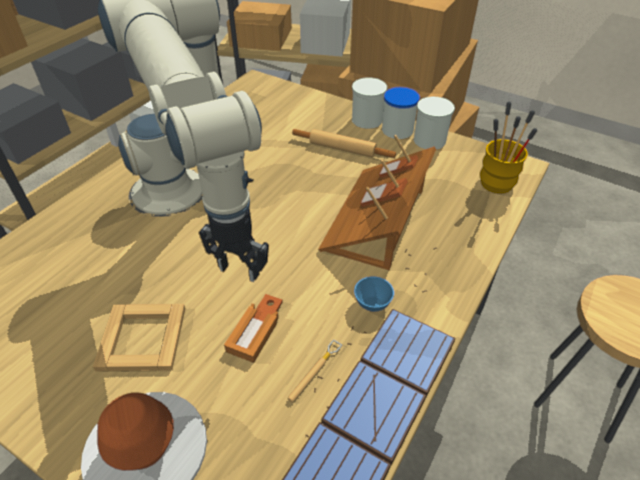

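Run:
```python
from h import *
import pickle
k=pickle.load(open("v_k.pkl","rb"))
def W(uv,z):
    o,v=wray(uv,k);return o+v*(z-o[2])/v[2]
f=lambda u,v,z:W((220+u/3,100+v/3),z)
ax=np.array([.1504,-.9886,0])
back=(f(189,496,.03)+f(412,495,.03))/2
ed=f(300,448,.02); 
print("outer back to tile plain edge (expect 12):",(back-ed)@ax*1000, [ (r,round((back-f(300,r,.02))@ax*1000,1)) for r in (443,446,448,450,452)])
gl=f(300,196,.02);print("glaze start to back (tile x=0 -> expect 92 if half):",(back-gl)@ax*1000)
im=cv2.imread("pics/v_wrist.png");cv2.imwrite("pics/w.png",cv2.resize(im[60:140,270:370],None,fx=6,fy=6,interpolation=cv2.INTER_CUBIC))
im=cv2.imread("pics/v_wrist.png");cv2.imwrite("pics/w2.png",cv2.resize(im[230:275,290:350],None,fx=10,fy=10,interpolation=cv2.INTER_CUBIC))
```

```text
outer back to tile plain edge (expect 12): 13.07779430947733 [(443, np.float64(14.8)), (446, np.float64(13.8)), (448, np.float64(13.1)), (450, np.float64(12.4)), (452, np.float64(11.7))]
glaze start to back (tile x=0 -> expect 92 if half): 95.24180066598986
```

View pics/w.png

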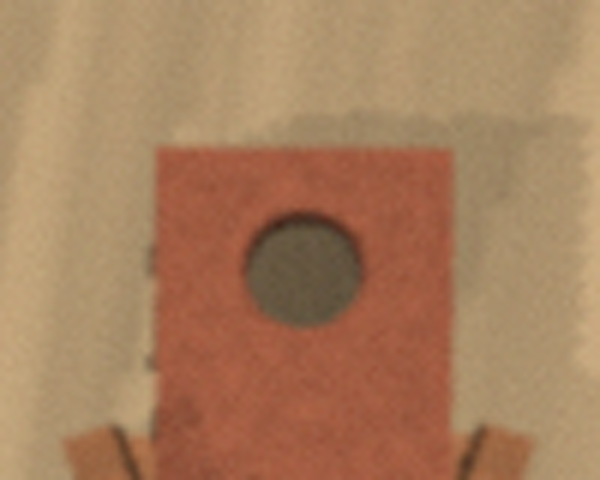

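View pics/w2.png

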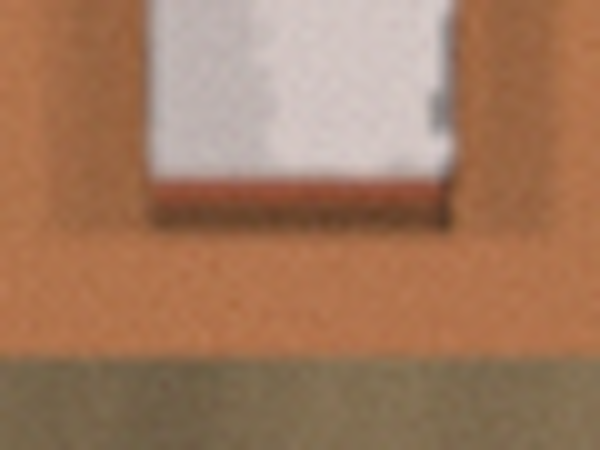

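Run:
```python
from h import *
import pickle
k=pickle.load(open("v_k.pkl","rb"))
def W(k,uv,z):
    o,v=wray(uv,k);return o+v*(z-o[2])/v[2]
ax=np.array([.1504,-.9886,0])
back=(W(k,(220+189/3,100+496/3),.03)+W(k,(220+412/3,100+495/3),.03))/2
he=W(k,(320,84.7),.02);pe=W(k,(320,250.5),.02);gl=W(k,(320,100+196/3),.02);ho=W(k,(270+303/6,60+268/6),.02)
front=W(k,(320,100+128/3),.03)
print("back->",[ (n,round((back-q)@ax*1000,1)) for n,q in dict(holeend=he,hole=ho,glaze=gl,plain=pe,lipfront=front).items()])
k=pickle.load(open("n_k.pkl","rb"))
g=lambda v:W(k,(317,195+v/3.6),.012)
print("n: holeend->glaze",np.linalg.norm(g(38)-g(300))*1000,"->plain",np.linalg.norm(g(38)-g(542))*1000)
```

```text
back-> [('holeend', np.float64(171.6)), ('hole', np.float64(152.5)), ('glaze', np.float64(95.2)), ('plain', np.float64(11.9)), ('lipfront', np.float64(116.7))]
n: holeend->glaze 77.31760837075919 ->plain 160.14246376324783
```

```bash
python3 -c "
from rig import manip,state
print(manip.job_done(),state()['time_s'])"
```

```text
the job is handed in; nothing more can be done
the job is handed in; nothing more can be done
```

The longest tile is fully home in the case, plain end first, with the holed end sticking out. I handed the job in at about 35 s of the 67 s allowed.

- **Off the rack:** I gripped the tile by its holed end, drew it off along its peg, and turned it in line with the case.
- **On the bench:** I set its plain end down first and tilted it flat, glazed face up. Then I let go and backed off before taking it again.
- **Into the case:** It slid in with almost no side force and stopped where predicted. The stop pushed back with at most about 14 N. I then opened the fingers and withdrew.

Last checks from the wrist camera, measured from the case's outer back end:

| Point on the tile | Measured | Expected |
|---|---|---|
| Plain end | 11.9 mm | 12 mm |
| Holed end | 171.6 mm | 172 mm |

- **Surroundings:** In the last scene picture the other tiles and things looked to be where they started. I judged that by eye, not by measurement. The gripper was clear of everything, with wrist force near zero.
- **Disagreements:** The scene and top cameras differed by about 10 mm on the rack, so I relied on the wrist camera there. The finger opening read about 42 mm on the 46 mm tile, which I put down to the pads giving. The fingertips also touched lightly (5–7 N) on the rack board during the first grip and on the bench during the second.

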